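# Charge the glaze mill jar with grinding pebbles

## Robot

A 6-joint arm with a two-finger parallel gripper is mounted at the origin on the work surface. World frame = base frame: x ahead of the robot, y to its left, z up, the work surface at z = 0. Lengths are in m, angles in degrees, forces in N, time in s.
With the tool pointing down it reaches from about 0.375 to 0.9 m from the base axis. Payload 3.1 kg.
Tool frame: the origin (TCP) lies on the centre line of the jaws, within the pads' length; the fingertips stand 25 mm ahead of it and the grasp point (between the pads) lies 6 mm ahead of it; z points along the fingers, y is the line along which they close (so a half turn about z gives the same grasp; the last joint's range is limited). The gripper opens to 87 mm and grips with 3 to 60 N. Pads are 19 mm wide; open, the fingers measure 117 mm over their backs; the gripper's body (75 mm by 190 mm) begins 51 mm behind the grasp point.
Start: joints at [52.97, 30.224, 82.088, -0, 67.689, -10.227], TCP at [0.282, 0.558, 0.248] pointing down, gripper open.
Joint ranges: [-176.69, 176.69], [-43.24, 126.21], [12.49, 139.97], [-82, 262], [0, 151.66], [-163.58, 163.58]. Speed limits (degrees/s): [159.86, 159.86, 180, 180, 180, 180].

## Interface

Orientations are given as a 3x3 rotation matrix whose columns are the frame's x, y, z axes.
In Python, from rig import bot, cams, models gives the robot as it stands. The module is installed in compiled form; this text tells all that it offers.
- The arm moves only by the shell command python3 -m handwheel 'ROWS' [OPENING]. ROWS is JSON, a list of rows, each a list of 6 numbers: the shift along the world's x, y, z each as a share of 1 m, from -1 to 1, then the turn, a rotation vector about the world's x, y, z each as a share of 2 rad, from -1 to 1. In form: [[dx, dy, dz, wx, wy, wz], ...]. A call has exactly 8 rows; each row is the pose to reach, as a shift and turn from the pose commanded when the call began; what a row does not reach only later rows make up. A row lasts 1/12 s, in which the tool goes at most 41.7 mm and 7.16 degrees, less where a joint would pass 70% of its speed; a pose out of reach is approached as far as the arm can. A call with a number of a shift or a turn outside -1 to 1 is refused whole. A call with a gripper value outside its range is refused whole. OPENING is the opening, from -1 (shut) to 1 (fully open), so that 0 is half open, set as the call begins (- or left out, the last holds). The fingers move at their own pace and stop on an object; the grip force is fixed at half the most. Time passes only in rows, so rows that repeat a pose let the fingers close, or fill a call up. It gives the time, the measured TCP pose, the force, the opening and the grip force at its end, in the units of the state.
- bot.read_state(): the state, without advancing time (a new reading comes with each control period).
- cams.capture(name): name is "scene" or "side" or "wrist"; returns (picture, depth): 384x512x3 uint8, blue, green, red; 384x512 float32, m along the optical axis (not along the pixel's ray), 0 where there is no reading.
- cams.calibration(name): a dict with "mtx" (3x3 intrinsics, pixels), "dist_coeffs" ([k1, k2, p1, p2, k3] as OpenCV has them; the pictures are not rectified), "R" (3x3) and "t" (3): a world point X has camera coordinates R X + t; the wrist camera has in their place "tool_from_camera" (4x4, takes a point from camera to tool coordinates, whose origin is the TCP and whose axes are the flange's). Camera axes: x right, y down, z forward; pixel columns grow to the right and rows downward; lengths in m; the calibration is good to about 2 mm. A picture is of the moment at which its call begins: read the wrist's pose just before it. calibration takes no time and is no camera call.
- bot.hand_in(): hands the job in; it is judged then, once.
Trained networks look in the newest picture that a camera, given by its name, has taken for a name from the list of things; names that differ only in an ending like _2 or _b are one class to them, and where a whole thing is asked for, a point or a joint stands for the part that bears it (a point fixed in the world has none). Each returns a list of dicts, best first, with "conf" (0 to 1); they miss things now and then, are a little off and sometimes report something else, mostly with a low value. They report only what shows in the picture. A call takes as long as a camera call.
- models.spot_in(query, camera): "position" ([column, row] in pixels, amid what is visible of it).
- models.tip_of(query, camera): "position" ([column, row] in pixels: a listed point, or the origin of a listed thing).
The state is a dict: "time_s": time; "joint_positions": joint angles; "qvel": joint speeds; "tau": joint torques, N m; "position": TCP position; "tcp_rot": TCP orientation; "force": force on the tool from outside, world axes, zero at the start; "moment": the same for the moment, N m; "opening": opening from 0.0 (shut) to 1.0 (fully open); "grasp_force": force on a finger pad.
Only numpy, scipy, OpenCV 4.12 (cv2) and the standard library are available. Lean on these libraries where they do the work, as an engineer would, in place of code of your own. Each camera call takes 0.05 s, during which the arm holds its last target. There are 200 camera calls.

## Task

With the small scoop, take grinding pebbles out of the tote and tip at least three of the four into the open mill jar, then set the scoop down flat on the bench, clear of the tote, and let go. Keep your fingers off the pebbles, spill none on the bench, do not press or bang the scoop hard against the tote, and leave the jar, its lid, the vase and the cup standing where they are.

Things in the scene. Friction and masses are not known exactly. Their poses are not given: they have to be found in the camera images.
- tote: Grey steel trough fixed to the bench; origin at the centre of its underside, x along it from the low near wall to the far wall, z up. Floor 6 mm thick; inside 210 mm long (x -105 to +105 mm at the floor), 92 mm wide. Sides 45 mm high, 5 mm thick; near wall 24 mm high; the far wall slopes up and outward at 45 degrees from x = +105 mm to 45 mm high.
- tote_bar (a point): Middle of the tote's fixed wooden carrying bar, 16 mm thick, along y, 172 mm above the bench at x = +25 mm of the tote, on steel uprights 14 mm wide against the outsides of the tote. A gripper held upright would hit it with the scoop at the far wall: put the scoop in on the near side of the bar, slide it below with the gripper leaning back, and bring it out the same way.
- tote_floor (a point): Centre of the tote's inner floor, 6 mm above the tote's underside; axes as the tote's.
- scoop: Loose aluminium scoop, about 180 g, standing flat on the bench at first; origin at the centre of its underside, x to the open front, z up. Floor 90 mm long (x -45 to +45 mm), 82 mm wide over all, 2 mm thick. Sides 2.5 mm thick, 34 mm high, from x = +17 to +35 mm only 18 mm high, none in the last 10 mm before the lip; back wall 40 mm high at x = -45 mm.
- scoop_grip (a point): Middle of the scoop's wooden handle, x = -73.5, z = 77 mm in the scoop's frame (axes as the scoop's). The handle is a flat-sided bar, 14 mm wide along y (grip it across this) and 20 mm deep, rising 90 mm from x = -42, z = 32 mm at the back, leaning backward (to -x) 35 degrees from vertical.
- scoop_lip (a point): Middle of the lower front edge of the scoop, x = +45 mm, z = 0 in its frame.
- jar_rim (a point): Centre of the mouth of the mill jar: a loose, heavy (950 g) white ceramic pot, open at the top, standing on the bench, 110 mm high, 124 mm outside and 110 mm inside diameter, inner floor 10 mm above the bench. It stands on one side of the tote and the scoop on the other; the sides swap.
- jar_lid: The jar's white ceramic lid, a disc 120 mm across with a knob, 38 mm high, lying on the bench; to be left alone. Origin under its centre.
- vase: Unglazed terracotta vase, 120 mm across, 185 mm high; to be left alone. Origin under its centre.
- glaze_cup: White plastic cup, 80 mm across, 85 mm high; to be left alone. Origin under its centre.
- pebble0_center (a point): Centre of grinding pebble 0: loose polished white ceramic (slippery), round all over (a capsule 28 mm thick and 34 mm long), about 65 g. The four lie in the far half of the tote at the start.
- pebble1_center (a point): Centre of grinding pebble 1: loose polished white ceramic (slippery), round all over (a capsule 28 mm thick and 34 mm long), about 65 g. The four lie in the far half of the tote at the start.
- pebble2_center (a point): Centre of grinding pebble 2: loose polished white ceramic (slippery), round all over (a capsule 28 mm thick and 34 mm long), about 65 g. The four lie in the far half of the tote at the start.
- pebble3_center (a point): Centre of grinding pebble 3: loose polished white ceramic (slippery), round all over (a capsule 28 mm thick and 34 mm long), about 65 g. The four lie in the far half of the tote at the start.

How it is judged (in metres and radians):
On the way:
1. the scoop has been lifted with at least one pebble in it, its lip at least 70 mm above the bench (height (world z) of scoop_lip above 0.07 m and ((x of pebble0_center in the frame of scoop between -0.045 and 0.047 m and y of pebble0_center in the frame of scoop between -0.041 and 0.041 m and z of pebble0_center in the frame of scoop between 0.004 and 0.045 m) or (x of pebble1_center in the frame of scoop between -0.045 and 0.047 m and y of pebble1_center in the frame of scoop between -0.041 and 0.041 m and z of pebble1_center in the frame of scoop between 0.004 and 0.045 m) or (x of pebble2_center in the frame of scoop between -0.045 and 0.047 m and y of pebble2_center in the frame of scoop between -0.041 and 0.041 m and z of pebble2_center in the frame of scoop between 0.004 and 0.045 m) or (x of pebble3_center in the frame of scoop between -0.045 and 0.047 m and y of pebble3_center in the frame of scoop between -0.041 and 0.041 m and z of pebble3_center in the frame of scoop between 0.004 and 0.045 m))), for 0.2 s.
At the end, for the whole second after the job is handed in: At least three pebbles lie inside the mill jar and the others inside the tote or the jar; the scoop stands on its flat bottom on the bench (origin below 8 mm, within 7 degrees of level), at rest, clear of the tote; the jar stands upright within 40 mm of where it was ((((horizontal distance between pebble0_center and jar_rim below 0.056 m and z of pebble0_center in the frame of jar_rim between -0.112 and 0.005 m) and (horizontal distance between pebble1_center and jar_rim below 0.056 m and z of pebble1_center in the frame of jar_rim between -0.112 and 0.005 m) and (horizontal distance between pebble2_center and jar_rim below 0.056 m and z of pebble2_center in the frame of jar_rim between -0.112 and 0.005 m)) or ((horizontal distance between pebble0_center and jar_rim below 0.056 m and z of pebble0_center in the frame of jar_rim between -0.112 and 0.005 m) and (horizontal distance between pebble1_center and jar_rim below 0.056 m and z of pebble1_center in the frame of jar_rim between -0.112 and 0.005 m) and (horizontal distance between pebble3_center and jar_rim below 0.056 m and z of pebble3_center in the frame of jar_rim between -0.112 and 0.005 m)) or ((horizontal distance between pebble0_center and jar_rim below 0.056 m and z of pebble0_center in the frame of jar_rim between -0.112 and 0.005 m) and (horizontal distance between pebble2_center and jar_rim below 0.056 m and z of pebble2_center in the frame of jar_rim between -0.112 and 0.005 m) and (horizontal distance between pebble3_center and jar_rim below 0.056 m and z of pebble3_center in the frame of jar_rim between -0.112 and 0.005 m)) or ((horizontal distance between pebble1_center and jar_rim below 0.056 m and z of pebble1_center in the frame of jar_rim between -0.112 and 0.005 m) and (horizontal distance between pebble2_center and jar_rim below 0.056 m and z of pebble2_center in the frame of jar_rim between -0.112 and 0.005 m) and (horizontal distance between pebble3_center and jar_rim below 0.056 m and z of pebble3_center in the frame of jar_rim between -0.112 and 0.005 m))) and ((horizontal distance between pebble0_center and jar_rim below 0.056 m and z of pebble0_center in the frame of jar_rim between -0.112 and 0.005 m) or (x of pebble0_center in the frame of tote_floor between -0.107 and 0.142 m and y of pebble0_center in the frame of tote_floor between -0.047 and 0.047 m and z of pebble0_center in the frame of tote_floor below 0.05 m)) and ((horizontal distance between pebble1_center and jar_rim below 0.056 m and z of pebble1_center in the frame of jar_rim between -0.112 and 0.005 m) or (x of pebble1_center in the frame of tote_floor between -0.107 and 0.142 m and y of pebble1_center in the frame of tote_floor between -0.047 and 0.047 m and z of pebble1_center in the frame of tote_floor below 0.05 m)) and ((horizontal distance between pebble2_center and jar_rim below 0.056 m and z of pebble2_center in the frame of jar_rim between -0.112 and 0.005 m) or (x of pebble2_center in the frame of tote_floor between -0.107 and 0.142 m and y of pebble2_center in the frame of tote_floor between -0.047 and 0.047 m and z of pebble2_center in the frame of tote_floor below 0.05 m)) and ((horizontal distance between pebble3_center and jar_rim below 0.056 m and z of pebble3_center in the frame of jar_rim between -0.112 and 0.005 m) or (x of pebble3_center in the frame of tote_floor between -0.107 and 0.142 m and y of pebble3_center in the frame of tote_floor between -0.047 and 0.047 m and z of pebble3_center in the frame of tote_floor below 0.05 m)) and height (world z) of scoop below 0.008 m and angle between scoop's own z axis and vertical below 0.12 rad and linear speed of scoop below 0.02 m/s and contact force between scoop and tote below 0.02 N and angle between jar_rim's own z axis and vertical below 0.08 rad and distance of jar_rim from where it was at the start of the episode below 0.04 m); the robot touches nothing.
It fails at once if a pebble lies on the bench (height (world z) of any of pebble0_center, pebble1_center, pebble2_center, pebble3_center below 0.017 m).
It fails at once if the fingers touch a pebble (contact force between any of pebble0, pebble1, pebble2, pebble3 and the fingers above 0.3 N).
It fails at once if the scoop is pressed on the tote with more than 60 N (contact force between scoop and tote above 60 N).
It fails at once if the jar is tipped by more than 15 degrees (angle between jar_rim's own z axis and vertical above 0.26 rad).
It fails at once if the lid, vase or cup is moved more than 30 mm or tipped over (distance of any of jar_lid, vase, glaze_cup from where it was at the start of the episode above 0.03 m or angle between any of jar_lid, vase, glaze_cup's own z axis and vertical above 0.4 rad).
It also fails if it takes over 72 s, if anything falls off the work surface, if the arm or the gripper's body presses on something with over 40 N, if the wrist force passes 120 N, or if a joint passes its speed limit or range.

## Working session

There is one attempt and no reset: what is moved stays moved. The work goes in short steps, Python scripts to look and compute and a shell command to move; the robot and the scene stay as the last step left them, time stands still between calls to the robot, and variables do not carry over. Pictures are saved under pics/ and viewed, at most 10 in all, crops included, and the job is handed in when it is done.

```bash
mkdir -p pics; cat > h.py <<'E'
import numpy as np, cv2
from rig import bot, cams, models
def grab(n):
    st=bot.read_state(); p,d=cams.capture(n); return st,p,d
def pose(n,st=None):
    c=cams.calibration(n); K=np.array(c["mtx"]); D=np.array(c["dist_coeffs"])
    if n=="wrist":
        T=np.eye(4);T[:3,:3]=np.array(st["tcp_rot"]);T[:3,3]=st["position"]
        W=T@np.array(c["tool_from_camera"]); R=W[:3,:3].T; t=-R@W[:3,3]
    else: R=np.array(c["R"]);t=np.array(c["t"]).ravel()
    return K,D,R,t
def ray(n,uv,st=None):
    K,D,R,t=pose(n,st); q=cv2.undistortPoints(np.array([[uv]],float),K,D)[0,0]
    return -R.T@t, R.T@np.array([q[0],q[1],1.])
def at_z(n,uv,z,st=None):
    o,v=ray(n,uv,st); return o+v*(z-o[2])/v[2]
def at_d(n,uv,d,st=None):
    o,v=ray(n,uv,st); u=np.round(uv).astype(int); w=d[max(u[1]-1,0):u[1]+2,max(u[0]-1,0):u[0]+2]; w=w[w>0]
    return o+v*np.median(w) if len(w) else np.zeros(3)
def cloud(n,d,st=None):
    K,D,R,t=pose(n,st); v,u=np.nonzero(d>0)
    q=cv2.undistortPoints(np.stack([u,v],1).astype(float)[:,None],K,D)[:,0]
    z=d[v,u]; P=(np.c_[q*z[:,None],z]-t)@R
    return P,np.c_[u,v]
def proj(n,X,st=None):
    K,D,R,t=pose(n,st); return cv2.projectPoints(np.array(X,float).reshape(-1,1,3),cv2.Rodrigues(R)[0],t,K,D)[0][:,0]
E
python3 - <<'E'
from h import *
np.set_printoptions(precision=3,suppress=True)
ps=[]
for n in ("scene","side"):
    st,p,d=grab(n); ps.append(p); np.savez(f"{n}.npz",p=p,d=d)
    for q in ["tote","tote_bar","tote_floor","scoop","scoop_grip","scoop_lip","jar_rim","jar_lid","vase","glaze_cup","pebble0_center"]:
        for r in models.tip_of(q,n)[:4 if 'peb' in q else 1]:
            print(n,q,round(r["conf"],2),np.round(r["position"]),at_d(n,r["position"],d), at_z(n,r["position"],{"tote":0,"tote_bar":.172,"scoop_grip":.077,"jar_rim":.11}.get(q,0)))
    c=pose(n);print("cam",-c[2].T@c[3])
cv2.imwrite("pics/a.png",ps[0]);cv2.imwrite("pics/b.png",ps[1])
E
```

```text
scene tote 0.73 [240. 235.] [ 0.61  -0.045  0.008] [ 0.605 -0.042 -0.   ]
scene tote_bar 0.8 [249. 204.] [ 0.642 -0.034  0.179] [ 0.638 -0.031  0.172]
scene tote_floor 0.9 [244. 235.] [ 0.62  -0.033  0.008] [ 0.615 -0.03   0.   ]
scene scoop 0.6 [159. 239.] [ 0.49  -0.263  0.003] [ 0.488 -0.263  0.   ]
scene scoop_grip 0.66 [142. 211.] [ 0.429 -0.281  0.088] [ 0.42  -0.278  0.077]
scene scoop_lip 0.65 [170. 247.] [ 0.532 -0.248  0.003] [ 0.53  -0.247  0.   ]
scene jar_rim 0.64 [313. 158.] [0.503 0.315 0.066] [0.537 0.283 0.11 ]
scene jar_lid 0.92 [332. 219.] [0.719 0.232 0.019] [0.709 0.243 0.   ]
scene vase 0.64 [382. 173.] [0.677 0.478 0.056] [0.642 0.525 0.   ]
scene glaze_cup 0.89 [108. 293.] [ 0.61  -0.477  0.043] [ 0.582 -0.475  0.   ]
scene pebble0_center 0.46 [246. 243.] [ 0.659 -0.052  0.029] [ 0.641 -0.041  0.   ]
cam [ 1.403 -0.526  1.245]
side tote 0.44 [253. 209.] [0.208 0.554 0.547] [ 0.606 -0.029  0.   ]
side tote_bar 0.37 [252. 210.] [0.212 0.557 0.547] [0.486 0.159 0.172]
side scoop 0.69 [307. 189.] [ 0.495 -0.274 -0.001] [ 0.494 -0.273  0.   ]
side scoop_grip 0.59 [324. 178.] [ 0.419 -0.276  0.086] [ 0.424 -0.288  0.077]
side scoop_lip 0.63 [296. 189.] [0.148 0.474 0.578] [ 0.532 -0.248  0.   ]
side jar_rim 0.84 [220. 238.] [0.273 0.596 0.464] [0.532 0.283 0.11 ]
side jar_lid 0.98 [193. 236.] [0.69  0.249 0.019] [0.706 0.233 0.   ]
side vase 0.8 [157. 290.] [0.587 0.55  0.058] [0.63  0.514 0.   ]
side glaze_cup 0.37 [220. 236.] [0.273 0.594 0.467] [0.617 0.178 0.   ]
cam [-0.262  1.245  1.195]
```

View pics/a.png

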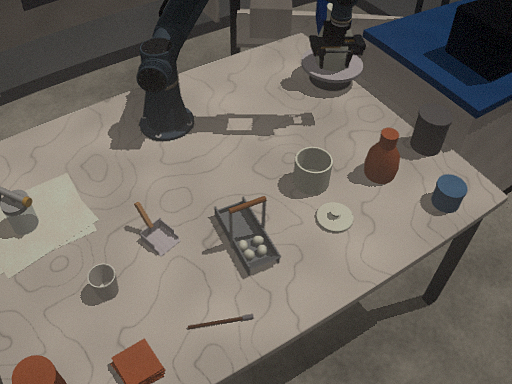

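```bash
python3 - <<'E'
from h import *
np.set_printoptions(precision=3,suppress=True)
z=np.load("scene.npz");P,uv=cloud("scene",z["d"])
def rect(m,name):
    q=P[m][:,:2].astype(np.float32); print(name,len(q),cv2.minAreaRect(q), q.min(0),q.max(0))
b=(abs(P[:,0]-.61)<.25)&(abs(P[:,1]+.03)<.12)
rect(b&(P[:,2]>.165)&(P[:,2]<.19),"bar")
rect(b&(P[:,2]>.036)&(P[:,2]<.055),"rims")
rect(b&(P[:,2]>.018)&(P[:,2]<.06),"tote")
s=(abs(P[:,0]-.48)<.12)&(abs(P[:,1]+.27)<.1)
rect(s&(P[:,2]>.012)&(P[:,2]<.04),"scoop")
rect(s&(P[:,2]>.05),"handle"); h=P[s&(P[:,2]>.05)]; print(h.mean(0),h[:,2].max())
j=(abs(P[:,0]-.535)<.1)&(abs(P[:,1]-.29)<.1)&(P[:,2]>.104)&(P[:,2]<.116); rect(j,"jar"); print(cv2.minEnclosingCircle(P[j][:,:2].astype(np.float32)))
# pebbles: points in tote interior between
st=bot.read_state(); print(st["position"],st["tcp_rot"])
p=z["p"][180:290,120:360]; cv2.imwrite("pics/c.png",cv2.resize(p,None,fx=3.3,fy=3.3,interpolation=cv2.INTER_CUBIC))
E
```

```text
bar 225 ((0.6371785402297974, -0.03672404587268829), (0.11256688088178635, 0.017911095172166824), 80.91223907470703) [ 0.62  -0.093] [0.651 0.019]
rims 456 ((0.6306310892105103, -0.03463336080312729), (0.1066485121846199, 0.2599428594112396), 83.97236633300781) [ 0.497 -0.1  ] [0.765 0.028]
tote 1101 ((0.6287811398506165, -0.03467634320259094), (0.10734642297029495, 0.26255252957344055), 83.32049560546875) [ 0.496 -0.1  ] [0.765 0.028]
scoop 248 ((0.48640158772468567, -0.2627570629119873), (0.08907793462276459, 0.08346900343894958), 13.859858512878418) [ 0.44  -0.311] [ 0.536 -0.212]
handle 151 ((0.4287995994091034, -0.27889910340309143), (0.060023918747901917, 0.017173394560813904), 19.843612670898438) [ 0.401 -0.292] [ 0.459 -0.267]
[ 0.43  -0.28   0.082] 0.11199549463640136
jar 250 ((0.5454214215278625, 0.2784411907196045), (0.12170323729515076, 0.12666228413581848), 54.12431716918945) [0.481 0.217] [0.606 0.343]
((0.5448549389839172, 0.27907946705818176), 0.06469890475273132)
[0.282 0.558 0.248] [[-0.893  0.451 -0.   ]
 [ 0.451  0.893  0.   ]
 [ 0.     0.    -1.   ]]
```

View pics/c.png

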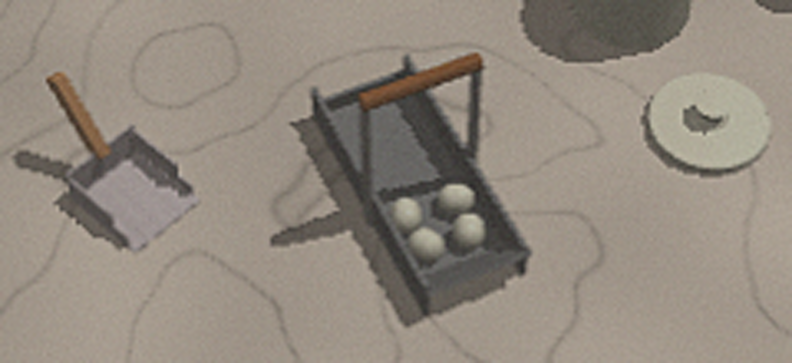

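The scene view shows the scoop with its handle toward the robot on the right side of the bench (image 150,230), and the tote in the middle with four pebbles beyond its bar (250,245). The jar is at (313,170) and the lid at (334,217). Next I move over the tote and the scoop for near views.

```bash

python3 -m handwheel '[[0.02,-0.03,0.03,0,0,-0.05],[0.04,-0.07,0.06,0,0,-0.1],[0.06,-0.11,0.09,0,0,-0.15],[0.08,-0.15,0.11,0,0,-0.2],[0.1,-0.18,0.12,0,0,-0.25],[0.12,-0.22,0.12,0,0,-0.3],[0.12,-0.26,0.12,0,0,-0.35],[0.12,-0.29,0.12,0,0,-0.4]]'
python3 -m handwheel '[[0.02,-0.03,0,0,0,-0.05],[0.04,-0.07,0,0,0,-0.1],[0.06,-0.11,0,0,0,-0.15],[0.08,-0.15,0,0,0,-0.2],[0.1,-0.19,0,0,0,-0.25],[0.1,-0.23,0,0,0,-0.3],[0.1,-0.26,0,0,0,-0.35],[0.1,-0.28,0,0,0,-0.4]]'
python3 -c "
from h import *
st,p,d=grab('wrist'); np.savez('w1.npz',p=p,d=d,st=st); cv2.imwrite('pics/w1.png',p); print(st['position'])
print(cams.calibration('wrist')['tool_from_camera'])"
python3 -m handwheel '[[0,-0.03,0,0,0,-0.05],[-0.01,-0.07,0,0,0,-0.1],[-0.02,-0.1,0,0,0,-0.15],[-0.03,-0.14,0,0,0,-0.2],[-0.04,-0.18,0,0,0,-0.25],[-0.05,-0.21,0,0,0,-0.3],[-0.06,-0.24,0,0,0,-0.35],[-0.06,-0.26,0,0,0,-0.4]]'
python3 -c "
from h import *
st,p,d=grab('wrist'); np.savez('w2.npz',p=p,d=d,st=st); cv2.imwrite('pics/w2.png',p); print(st['position'],st['joint_positions'],st['tcp_rot'])"
```

```text
time_s: 1.87
position: [0.4016, 0.2836, 0.368]
tcp_rot: [[-0.294, 0.956, 0.003], [0.956, 0.294, 0.001], [-0.0, 0.003, -1.0]]
force: [0.3, -0.2, 0.6]
opening: 1.003
grasp_force: 0.0
time_s: 2.53
position: [0.5004, 0.001, 0.3669]
tcp_rot: [[0.484, 0.875, 0.0], [0.875, -0.484, -0.002], [-0.002, 0.001, -1.0]]
force: [0.7, -0.1, 0.3]
opening: 0.998
grasp_force: 0.0
[0.50039891 0.00096953 0.36688538]
[[ 1.65649523e-04 -9.69934259e-01 -2.43367017e-01  6.58687134e-02]
 [ 9.99999578e-01  3.80694534e-04 -8.36593309e-04  7.75340710e-04]
 [ 9.04089005e-04 -2.43366776e-01  9.69933913e-01 -1.38267634e-01]
 [ 0.00000000e+00  0.00000000e+00  0.00000000e+00  1.00000000e+00]]
time_s: 3.25
position: [0.4384, -0.257, 0.3671]
tcp_rot: [[0.964, 0.264, -0.001], [0.264, -0.964, -0.001], [-0.001, 0.0, -1.0]]
force: [-0.2, -0.1, -0.0]
opening: 1.0
grasp_force: 0.0
[ 0.43836158 -0.2570044   0.36705624] [-4.29672029e+01  1.36958141e+01  8.90909941e+01 -5.93050118e-02
  7.72161814e+01  3.17231940e+01] [[ 9.64452352e-01  2.64255811e-01 -7.26089375e-04]
 [ 2.64255323e-01 -9.64452503e-01 -7.03145457e-04]
 [-8.86088988e-04  4.86277308e-04 -9.99999489e-01]]
```

```bash
python3 - <<'E'
from h import *
np.set_printoptions(precision=4,suppress=True)
z=np.load("w2.npz",allow_pickle=True);st=z["st"].item();P,uv=cloud("wrist",z["d"],st)
s=(abs(P[:,0]-.47)<.13)&(abs(P[:,1]+.27)<.1)
def rect(m,name):
    q=P[m][:,:2].astype(np.float32); print(name,len(q),cv2.minAreaRect(q), q.min(0),q.max(0))
bgr=z["p"][uv[:,1],uv[:,0]].astype(int); red=bgr[:,2]-bgr[:,0]
print("bench z",np.median(P[s][:,2]))
rect(s&(P[:,2]>.010)&(P[:,2]<.038),"sides")
h=s&(P[:,2]>.045)
rect(h,"handle")
c=P[h];print(len(c),c.min(0),c.max(0),c.mean(0))
# principal axis of handle top points
v=np.linalg.svd(c-c.mean(0),full_matrices=False)[2];print(v[0])
print(np.degrees(np.arctan2(v[0,1],v[0,0])))
for q in ["scoop","scoop_grip","scoop_lip"]:
    for r in models.tip_of(q,"wrist")[:1]: print(q,r["conf"],r["position"],at_z("wrist",r["position"],{"scoop_grip":.077}.get(q,0),st),at_d("wrist",r["position"],z["d"],st))
z=np.load("w1.npz",allow_pickle=True);st=z["st"].item();P,uv=cloud("wrist",z["d"],st)
b=(P[:,0]>.45)&(P[:,0]<.8)&(abs(P[:,1]+.03)<.12)
rect(b&(P[:,2]>.165)&(P[:,2]<.19),"bar");rect(b&(P[:,2]>.037)&(P[:,2]<.052),"rims");rect(b&(P[:,2]>.017)&(P[:,2]<.03),"near")
E
```

```text
bench z 0.43618773276957906
sides 366 ((0.4901261329650879, -0.26284515857696533), (0.0773567482829094, 0.08185498416423798), 15.523750305175781) [ 0.443  -0.3121] [ 0.5379 -0.2131]
handle 70485 ((0.43500304222106934, -0.26149266958236694), (0.08664543181657791, 0.15508893132209778), 15.289018630981445) [ 0.3962 -0.3262] [ 0.4956 -0.1755]
70485 [ 0.3962 -0.3262  0.0454] [ 0.4956 -0.1755  0.4643] [ 0.4631 -0.2528  0.438 ]
[-0.2116  0.9452  0.2488]
102.6174075644517
scoop 0.75 [264.4, 127.5] [ 0.4949 -0.2639  0.    ] [ 0.495  -0.2637  0.003 ]
scoop_grip 0.92 [265.0, 181.4] [ 0.4236 -0.2819  0.077 ] [ 0.4263 -0.2804  0.0915]
scoop_lip 0.82 [261.5, 98.8] [ 0.5364 -0.2472  0.    ] [ 0.5362 -0.2472  0.0024]
bar 1765 ((0.6348778605461121, -0.035828202962875366), (0.11286056041717529, 0.01698814332485199), 82.91029357910156) [ 0.6213 -0.0925] [0.6501 0.0211]
rims 2067 ((0.6298301219940186, -0.03537338227033615), (0.10906674712896347, 0.25906693935394287), 83.35555267333984) [ 0.4958 -0.0997] [0.7639 0.0301]
near 1608 ((0.6243753433227539, -0.030901066958904266), (0.10155719518661499, 0.24733325839042664), 83.12899780273438) [ 0.4961 -0.0944] [0.7528 0.0299]
```

View pics/w2.png

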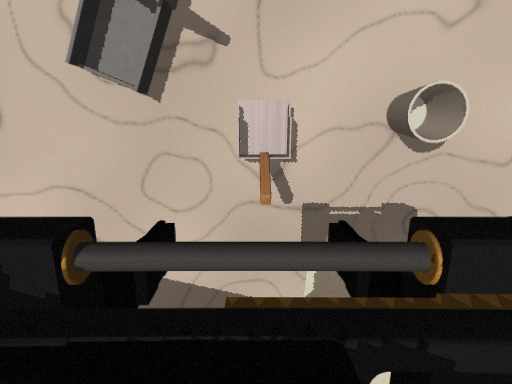

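View pics/w1.png

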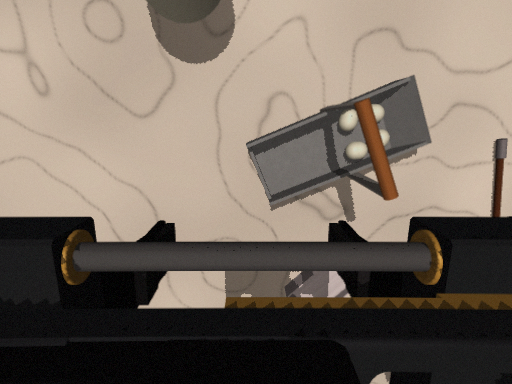

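Near views: the scoop shows with its handle at (265,180) and its lip at (263,99), so it is nearly aligned with the tool at a yaw of about 16.5°. The tote has a yaw of about -6.9°, and its four pebbles sit around (365,130) under and beyond the bar. Next I work out the grasp poses.

```bash
cat >> h.py <<'E'
from scipy.spatial.transform import Rotation as Ro
def Rt(yaw,lean):
    return (Ro.from_euler('z',yaw,degrees=True).as_matrix())@np.array([[np.cos(l:=np.radians(lean)),0,np.sin(l)],[0,-1,0],[np.sin(l),0,-np.cos(l)]])
def delta(p0,R0,p1,R1):
    w=Ro.from_matrix(R1@R0.T).as_rotvec()/2
    return np.round(np.r_[p1-p0,w],4)
def plan(*gs):  # each (grasp xyz, yaw, lean); prints shift+turn between successive, from now
    st=bot.read_state(); p=np.array(st["position"]);R=np.array(st["tcp_rot"])
    for g,y,l in gs:
        R1=Rt(y,l); p1=np.array(g)-.006*R1[:,2]; d=delta(p,R,p1,R1)
        print("full",d.tolist()," /8",np.round(d/8,5).tolist(), "deg",round(np.degrees(np.linalg.norm(d[3:])*2),1)); p,R=p1,R1
E
python3 - <<'E'
from h import *
g=np.array([.4213,-.2819,.0803]); z=Rt(16.5,28)[:,2]
plan((g-.09*z,16.5,28),(g,16.5,28))
E
```

```text
full [-0.0617, -0.0403, -0.2017, 0.0672, -0.2348, 0.0062]  /8 [-0.00771, -0.00504, -0.02521, 0.0084, -0.02935, 0.00078] deg 28.0
full [0.0405, 0.012, -0.0795, 0.0, 0.0, 0.0]  /8 [0.00506, 0.0015, -0.00994, 0.0, 0.0, 0.0] deg 0.0
```

```bash

python3 -m handwheel '[[-0.008,-0.005,-0.025,0.008,-0.03,0.001],[-0.015,-0.01,-0.05,0.017,-0.06,0.002],[-0.023,-0.015,-0.075,0.025,-0.09,0.003],[-0.031,-0.02,-0.1,0.034,-0.12,0.003],[-0.04,-0.026,-0.126,0.042,-0.147,0.004],[-0.048,-0.032,-0.155,0.052,-0.18,0.005],[-0.055,-0.037,-0.18,0.06,-0.21,0.006],[-0.062,-0.04,-0.202,0.067,-0.235,0.006]]'
python3 - <<'E'
from h import *
np.set_printoptions(precision=4,suppress=True)
st,p,d=grab("wrist"); cv2.imwrite("pics/w3.png",p)
print(st["joint_positions"])
for q in ["scoop","scoop_grip","scoop_lip"]:
    for r in models.tip_of(q,"wrist")[:1]: print(q,r["conf"],r["position"],at_z("wrist",r["position"],{"scoop_grip":.077}.get(q,0),st),at_d("wrist",r["position"],d,st))
P,uv=cloud("wrist",d,st); s=(abs(P[:,0]-.47)<.13)&(abs(P[:,1]+.27)<.08)
for lo,hi in ((.06,.09),(.01,.033),):
  q=P[s&(P[:,2]>lo)&(P[:,2]<hi)]; print(lo,len(q),q.mean(0) if len(q) else 0,cv2.minAreaRect(q[:,:2].astype(np.float32)) if len(q) else 0)
g=np.array([.4213,-.2819,.0803]); plan((g,16.5,28))
E
```

```text
time_s: 4.12
position: [0.3788, -0.2936, 0.1659]
tcp_rot: [[0.846, 0.285, 0.45], [0.253, -0.958, 0.131], [0.469, 0.003, -0.883]]
force: [0.7, 0.5, -0.6]
opening: 0.997
grasp_force: 0.0
[-68.1001  26.8889 117.5849  44.4746  41.7843 -30.1732]
scoop 0.9 [251.9, 151.9] [ 0.4975 -0.2598  0.    ] [ 0.4964 -0.2601  0.0028]
scoop_grip 0.82 [251.1, 207.4] [ 0.4211 -0.2815  0.077 ] [ 0.4151 -0.2833  0.1075]
scoop_lip 0.74 [254.0, 115.8] [ 0.5409 -0.2495  0.    ] [ 0.54   -0.2497  0.0016]
0.06 243 [ 0.4365 -0.2779  0.0761] ((0.43737199902534485, -0.27742326259613037), (0.021126970648765564, 0.01361603382974863), 13.717101097106934)
0.01 732 [ 0.4711 -0.2678  0.0214] ((0.489414244890213, -0.26315057277679443), (0.08107302337884903, 0.08224650472402573), 15.725897789001465)
full [0.0398, 0.0109, -0.0808, -0.0003, -0.0017, 0.0006]  /8 [0.00498, 0.00136, -0.0101, -4e-05, -0.00021, 7e-05] deg 0.2
```

View pics/w3.png

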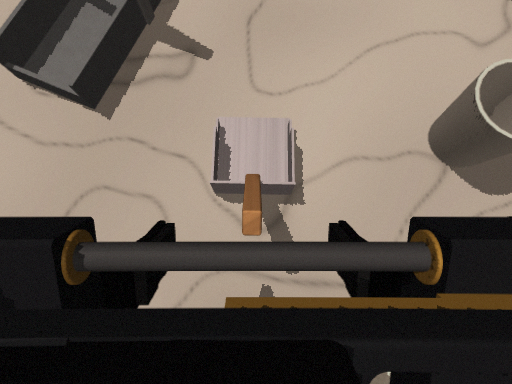

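The picture shows the handle at (252,205), midway between the fingers, and the scoop square to the tool. I advance and grip.

```bash

python3 -m handwheel '[[0.005,0.001,-0.01,0,0,0],[0.01,0.003,-0.02,0,0,0],[0.015,0.004,-0.03,0,0,0],[0.02,0.005,-0.04,0,0,0],[0.025,0.007,-0.05,0,0,0],[0.03,0.008,-0.06,0,0,0],[0.035,0.01,-0.07,0,0,0],[0.04,0.011,-0.08,0,0,0]]'
python3 -m handwheel '[[0,0,0,0,0,0],[0,0,0,0,0,0],[0,0,0,0,0,0],[0,0,0,0,0,0],[0,0,0,0,0,0],[0,0,0,0,0,0],[0,0,0,0,0,0],[0,0,0,0,0,0]]' -1
python3 -m handwheel '[[0,0,0.01,0,0,0],[0,0,0.02,0,0,0],[0,0,0.03,0,0,0],[0,0,0.04,0,0,0],[0,0,0.05,0,0,0],[0,0,0.06,0,0,0],[0,0,0.07,0,0,0],[0,0,0.08,0,0,0]]'
python3 - <<'E'
from h import *
np.set_printoptions(precision=4,suppress=True)
st,p,d=grab("wrist"); cv2.imwrite("pics/w4.png",p); np.savez('w4.npz',p=p,d=d,st=st)
R=np.array(st["tcp_rot"]);o=np.array(st["position"])
print(st["joint_positions"],st["moment"])
for q in ["scoop","scoop_grip","scoop_lip"]:
    for r in models.tip_of(q,"wrist")[:1]: X=at_d("wrist",r["position"],d,st);print(q,r["conf"],r["position"],X,(X-o)@R)
E
```

```text
time_s: 4.98
position: [0.421, -0.2833, 0.0881]
tcp_rot: [[0.846, 0.286, 0.45], [0.255, -0.958, 0.129], [0.468, 0.005, -0.884]]
force: [0.6, 0.6, -0.1]
opening: 1.001
grasp_force: 0.0
time_s: 5.65
position: [0.4183, -0.2839, 0.0864]
tcp_rot: [[0.848, 0.282, 0.448], [0.25, -0.959, 0.131], [0.467, 0.001, -0.884]]
force: [0.0, 0.8, 0.1]
opening: 0.479
grasp_force: 0.0
time_s: 6.32
position: [0.4181, -0.2835, 0.1666]
tcp_rot: [[0.849, 0.282, 0.448], [0.249, -0.959, 0.132], [0.467, 0.0, -0.884]]
force: [0.7, 0.5, -0.4]
opening: 0.011
grasp_force: 0.0
[-62.43    27.6084 115.0424  44.587   40.7098 -24.1538] [-0.1334  0.3999 -0.0194]
scoop 0.93 [253.2, 188.7] [ 0.4952 -0.2634  0.0026] [-0.0062  0.0024  0.1822]
scoop_lip 0.82 [251.2, 151.0] [ 0.5362 -0.249   0.003 ] [0.0324 0.0002 0.2021]
```

View pics/w4.png

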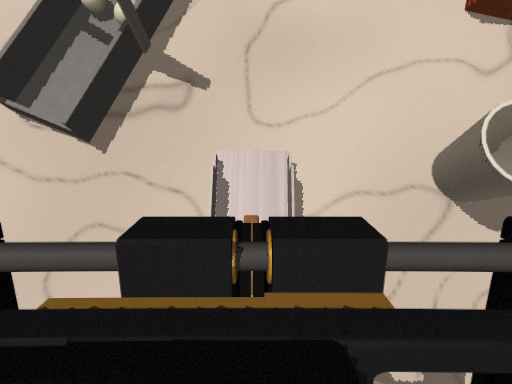

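The fingers need more than one call to close, so I lifted too early and they shut above the handle. The scoop still stands in the same place (lip at 251,151). I reopen, go down again and wait longer.

```bash
Z='[[0,0,0,0,0,0],[0,0,0,0,0,0],[0,0,0,0,0,0],[0,0,0,0,0,0],[0,0,0,0,0,0],[0,0,0,0,0,0],[0,0,0,0,0,0],[0,0,0,0,0,0]]'
python3 -m handwheel '[[0,0,0,0,0,0],[0,0,0,0,0,0],[0,0,0,0,0,0],[0,0,0,0,0,0],[0,0,0,0,0,0],[0,0,0,0,0,0],[0,0,0,0,0,0],[0,0,0,0,0,0]]' 0.6
python3 -m handwheel '[[0,0,-0.01,0,0,0],[0,0,-0.02,0,0,0],[0,0,-0.03,0,0,0],[0,0,-0.04,0,0,0],[0,0,-0.05,0,0,0],[0,0,-0.06,0,0,0],[0,0,-0.07,0,0,0],[0,0,-0.08,0,0,0]]'
python3 -m handwheel '[[0,0,0,0,0,0],[0,0,0,0,0,0],[0,0,0,0,0,0],[0,0,0,0,0,0],[0,0,0,0,0,0],[0,0,0,0,0,0],[0,0,0,0,0,0],[0,0,0,0,0,0]]' -1
python3 -m handwheel '[[0,0,0,0,0,0],[0,0,0,0,0,0],[0,0,0,0,0,0],[0,0,0,0,0,0],[0,0,0,0,0,0],[0,0,0,0,0,0],[0,0,0,0,0,0],[0,0,0,0,0,0]]'
```

```text
time_s: 7.18
position: [0.4184, -0.2836, 0.1662]
tcp_rot: [[0.848, 0.282, 0.448], [0.25, -0.959, 0.131], [0.467, 0.001, -0.884]]
force: [0.8, 0.2, -0.4]
opening: 0.523
grasp_force: 0.0
time_s: 7.85
position: [0.4185, -0.2839, 0.0858]
tcp_rot: [[0.848, 0.282, 0.448], [0.25, -0.959, 0.131], [0.467, 0.001, -0.884]]
force: [-0.2, 0.5, -0.1]
opening: 0.797
grasp_force: 0.0
time_s: 8.52
position: [0.4185, -0.2838, 0.0865]
tcp_rot: [[0.848, 0.282, 0.448], [0.25, -0.959, 0.131], [0.467, 0.001, -0.884]]
force: [0.0, 0.4, -0.0]
opening: 0.278
grasp_force: 0.0
time_s: 9.18
position: [0.4184, -0.2836, 0.0863]
tcp_rot: [[0.848, 0.282, 0.448], [0.25, -0.959, 0.131], [0.467, 0.001, -0.884]]
force: [-0.7, 0.0, 2.8]
opening: 0.159
grasp_force: 30.0
```

```bash

python3 -m handwheel '[[0,0,0.01,0,0,0],[0,0,0.025,0,0,0],[0,0,0.04,0,0,0],[0,0,0.055,0,0,0],[0,0,0.07,0,0,0],[0,0,0.085,0,0,0],[0,0,0.1,0,0,0],[0,0,0.11,0,0,0]]'
python3 - <<'E'
from h import *
np.set_printoptions(precision=4,suppress=True)
st,p,d=grab("wrist"); cv2.imwrite("pics/w5.png",p); np.savez('w5.npz',p=p,d=d,st=st)
R=np.array(st["tcp_rot"]);o=np.array(st["position"])
for q in ["scoop","scoop_lip"]:
    for r in models.tip_of(q,"wrist")[:1]: X=at_d("wrist",r["position"],d,st);print(q,r["conf"],r["position"],X,(X-o)@R)
P,uv=cloud("wrist",d,st); L=(P-o)@R
# scoop floor plane in tool frame
m=(L[:,0]>-.03)&(L[:,0]<.04)&(abs(L[:,1])<.03)&(L[:,2]>.06)&(L[:,2]<.14)
q=L[m]; n=np.linalg.svd(q-np.median(q,0),full_matrices=False)[2][2]; print(len(q),n,"lean from floor normal",np.degrees(np.arctan2(n[0],-n[2])))
T=np.array([.611,-.032]);u=np.array([.9928,-.1201])
g=np.r_[T+u*-.117,.195]; g2=np.r_[T+u*-.117,.081+.008]
plan((g,-6.9,28),(g2,-6.9,28))
E
```

```text
time_s: 9.85
position: [0.4183, -0.2836, 0.197]
tcp_rot: [[0.848, 0.283, 0.448], [0.251, -0.959, 0.131], [0.466, 0.002, -0.885]]
force: [-0.5, -0.8, -1.5]
opening: 0.163
grasp_force: 30.0
scoop 0.96 [254.1, 164.2] [ 0.4947 -0.2641  0.1139] [0.0309 0.0027 0.1103]
scoop_lip 0.58 [252.1, 114.2] [ 0.5966 -0.2327  0.0014] [0.0728 0.0013 0.2595]
4149 [-0.691   0.0021  0.7229] lean from floor normal -136.2939622519349
full [0.0737, 0.2662, 0.0039, 0.0013, -0.0015, -0.2036]  /8 [0.00921, 0.03328, 0.00049, 0.00016, -0.00019, -0.02545] deg 23.3
full [0.0, 0.0, -0.106, 0.0, 0.0, 0.0]  /8 [0.0, 0.0, -0.01325, 0.0, 0.0, 0.0] deg 0.0
```

```bash

python3 -m handwheel '[[0.005,0.02,0.003,0,0,-0.015],[0.014,0.05,0.004,0,0,-0.04],[0.024,0.085,0.004,0,0,-0.065],[0.034,0.12,0.004,0,0,-0.09],[0.044,0.155,0.004,0,0,-0.12],[0.054,0.195,0.004,0,0,-0.15],[0.065,0.235,0.004,0,0,-0.18],[0.074,0.266,0.004,0.001,-0.001,-0.204]]'
python3 -m handwheel '[[0,0,0,0,0,0],[0,0,0,0,0,0],[0,0,0,0,0,0],[0,0,0,0,0,0],[0,0,0,0,0,0],[0,0,0,0,0,0],[0,0,0,0,0,0],[0,0,0,0,0,0]]'
python3 - <<'E'
from h import *
np.set_printoptions(precision=4,suppress=True)
st,p,d=grab("wrist"); cv2.imwrite("pics/w6.png",p); np.savez('w6.npz',p=p,d=d,st=st)
R=np.array(st["tcp_rot"]);o=np.array(st["position"]); T=np.array([.611,-.032]);u=np.array([.9928,-.1201]);v=np.array([.1201,.9928])
print(st["joint_positions"])
tf=lambda X:np.r_[(X[:2]-T)@u,(X[:2]-T)@v,X[2]]
for q in ["scoop","scoop_lip","tote_floor","tote_bar","pebble0_center"]:
    for r in models.tip_of(q,"wrist")[:4]: X=at_d("wrist",r["position"],d,st);print(q,round(r["conf"],2),r["position"],tf(X),(X-o)@R)
P,uv=cloud("wrist",d,st); L=(P-o)@R
W=np.c_[(P[:,:2]-T)@u,(P[:,:2]-T)@v,P[:,2]]
for side in (1,-1):
  for a,b in ((-.09,-.06),(-.05,-.03),(.05,.07),(.09,.12)):
    m=(W[:,0]>a)&(W[:,0]<b)&(W[:,1]*side>.035)&(W[:,1]*side<.065)&(W[:,2]>.041)&(W[:,2]<.05)
    if m.sum()>5: print(side,a,m.sum(),np.percentile(W[m,1],[2,50,98]))
m=(L[:,2]<.16)&(L[:,2]>.05)&(abs(L[:,1])<.06)&(L[:,0]>-.05)&(L[:,0]<.1)&(P[:,2]>.10)
q=W[m]; print("scoop pts",len(q),np.percentile(q,[1,99],axis=0)); 
for a in np.arange(-.09,.02,.015):
  w=W[m&(abs(W[:,0]-a)<.004)&(abs(W[:,1])<.03)]
  if len(w): print(a,len(w),np.median(w[:,2]))
E
```

```text
time_s: 10.67
position: [0.481, -0.0454, 0.1973]
tcp_rot: [[0.887, -0.08, 0.454], [-0.072, -0.997, -0.035], [0.455, -0.001, -0.89]]
force: [-0.3, -0.2, -1.8]
opening: 0.161
grasp_force: 30.0
time_s: 11.33
position: [0.4825, -0.0499, 0.1989]
tcp_rot: [[0.885, -0.083, 0.458], [-0.073, -0.997, -0.039], [0.459, 0.001, -0.888]]
force: [0.5, 0.1, -1.6]
opening: 0.16
grasp_force: 30.0
[-24.416   19.2227 123.7149  38.9159  14.133   34.3087]
scoop 0.74 [252.3, 163.3] [-0.046  -0.0315  0.1144] [0.0317 0.0011 0.1116]
scoop_lip 0.58 [250.0, 114.2] [ 0.0411 -0.0259  0.0342] [ 0.0724 -0.0013  0.2228]
scoop_lip 0.25 [246.6, 88.3] [ 0.0748 -0.0206  0.0329] [ 0.1019 -0.0053  0.2396]
tote_bar 0.58 [214.6, 35.0] [ 0.0197 -0.0038  0.1796] [ 0.1209 -0.024   0.0842]
pebble0_center 0.64 [251.8, 112.8] [ 0.0427 -0.0279  0.0346] [0.0739 0.0008 0.2232]
1 -0.09 127 [0.0439 0.046  0.0491]
1 -0.05 109 [0.0439 0.0459 0.049 ]
1 0.05 85 [0.0442 0.0464 0.0492]
1 0.09 106 [0.0442 0.0463 0.0491]
-1 -0.09 20 [-0.0522 -0.0501 -0.048 ]
-1 0.05 79 [-0.0524 -0.05   -0.0475]
-1 0.09 80 [-0.0515 -0.0498 -0.0475]
scoop pts 11478 [[-0.0929 -0.0715  0.1132]
 [ 0.0175  0.0091  0.1546]]
-0.09 611 0.14605804436733275
-0.075 498 0.11553021173733738
-0.06 536 0.11526495799178366
-0.045 514 0.11505495409079569
-0.03 469 0.11484120869354483
-0.015 429 0.11470281894097821
0.0 63 0.11407591291967736
```

View pics/w6.png

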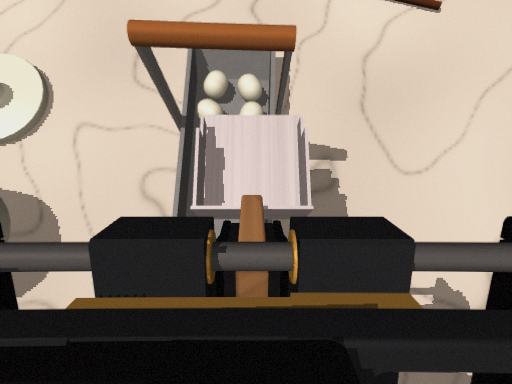

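The picture shows the scoop held level over the near half of the tote, but offset to the right. The last move fell short because of a joint speed limit. Four pebbles lie beyond it at (216,84), (249,87), (210,110) and (252,112). I refine the tote centre (about 2 mm toward -y) and compute the alignment.

```bash
python3 - <<'E'
from h import *
np.set_printoptions(precision=4,suppress=True)
T=np.array([.6108,-.0339]);u=np.array([np.cos(np.radians(6.8)),-np.sin(np.radians(6.8))]);v=np.array([-u[1],u[0]])
z=np.load("w6.npz",allow_pickle=True);st=z["st"].item()
for uv in [(216,84),(249,87),(210,110),(252,112)]:
    X=at_z("wrist",uv,.022,st);print((X[:2]-T)@u,(X[:2]-T)@v)
P,uv=cloud("wrist",z["d"],st);W=np.c_[(P[:,:2]-T)@u,(P[:,:2]-T)@v,P[:,2]]
m=(abs(W[:,1])<.02)&(W[:,0]>.09)&(W[:,0]<.17)&(W[:,2]<.06)
for a in np.arange(.1,.16,.01):
  w=W[m&(abs(W[:,0]-a)<.003)]; print(round(a,2),len(w),np.median(w[:,2]) if len(w) else 0)
G=lambda x,zz,y=0:np.r_[T+u*x+v*y,zz]
plan((G(-.117,.190),-6.8,27.3),(G(-.117,.0885),-6.8,27.3),(G(-.117,.0868),-6.8,27.3))
E
```

```text
0.0862062173131163 0.019142034383656727
0.08363278871446046 -0.02123348838359896
0.05126167784357794 0.02419043162400862
0.05050664234840224 -0.026059705451641983
0.1 53 0.006960395446020287
0.11 170 0.012660353543015073
0.12 242 0.022231710689616147
0.13 58 0.02961740130352748
0.14 0 0
0.15 0 0
full [0.0093, 0.0295, -0.0036, 0.0007, 0.0003, -0.0185]  /8 [0.00116, 0.00369, -0.00045, 9e-05, 4e-05, -0.00231] deg 2.1
full [0.0, 0.0, -0.1015, 0.0, 0.0, 0.0]  /8 [0.0, 0.0, -0.01269, 0.0, 0.0, 0.0] deg 0.0
full [0.0, 0.0, -0.0017, 0.0, 0.0, 0.0]  /8 [0.0, 0.0, -0.00021, 0.0, 0.0, 0.0] deg 0.0
```

```bash

python3 -m handwheel '[[0.002,0.005,0,0,0,-0.003],[0.004,0.011,0,0,0,-0.006],[0.006,0.017,-0.001,0,0,-0.01],[0.008,0.023,-0.002,0,0,-0.014],[0.009,0.027,-0.003,0,0,-0.017],[0.009,0.03,-0.004,0.001,0,-0.019],[0.009,0.03,-0.004,0.001,0,-0.019],[0.009,0.03,-0.004,0.001,0,-0.019]]'
python3 -c "
from h import *
T=np.array([.6108,-.0339]);u=np.array([.99297,-.1184]);v=np.array([.1184,.99297])
G=lambda x,zz,y=0:np.r_[T+u*x+v*y,zz]
st,p,d=grab('wrist');P,uv=cloud('wrist',d,st);W=np.c_[(P[:,:2]-T)@u,(P[:,:2]-T)@v,P[:,2]]
m=(W[:,2]>.12)&(W[:,2]<.15)&(abs(W[:,1])<.06)
for a in (-.08,-.07,-.06,-.05,-.04): print(np.percentile(W[m&(abs(W[:,0]-a)<.005),1],[1,99]))
plan((G(-.117,.0885),-6.8,27.3))"
```

```text
time_s: 12.3
position: [0.4915, -0.019, 0.1948]
tcp_rot: [[0.882, -0.119, 0.456], [-0.106, -0.993, -0.054], [0.459, -0.001, -0.889]]
force: [0.5, -0.5, -1.3]
opening: 0.159
grasp_force: 30.0
[-0.04028947  0.04076345]
[-0.04068202  0.04109799]
[-0.04056148  0.04090548]
[-0.04065081  0.04093059]
[-0.0405791   0.04108621]
full [0.0003, -0.0005, -0.1011, -0.0003, 0.0003, 0.0005]  /8 [4e-05, -6e-05, -0.01264, -4e-05, 4e-05, 6e-05] deg 0.1
```

Scoop centred within 0.3 mm. Descend.

```bash

python3 -m handwheel '[[0,0,-0.01,0,0,0],[0,0,-0.025,0,0,0],[0,0,-0.042,0,0,0],[0,0,-0.058,0,0,0],[0,0,-0.073,0,0,0],[0,0,-0.086,0,0,0],[0,0,-0.096,0,0,0],[0,0,-0.101,0,0,0]]'
python3 -m handwheel '[[0,0,-0.0003,0,0,0],[0,0,-0.0006,0,0,0],[0,0,-0.001,0,0,0],[0,0,-0.0013,0,0,0],[0,0,-0.0016,0,0,0],[0,0,-0.002,0,0,0],[0,0,-0.002,0,0,0],[0,0,-0.002,0,0,0]]'
```

```text
time_s: 13.02
position: [0.4955, -0.0087, 0.133]
tcp_rot: [[0.88, -0.103, 0.464], [-0.108, -0.994, -0.016], [0.463, -0.036, -0.886]]
force: [0.3, 0.5, -1.1]
opening: 0.16
grasp_force: 30.0
time_s: 13.68
position: [0.4953, -0.0077, 0.1313]
tcp_rot: [[0.88, -0.101, 0.464], [-0.107, -0.994, -0.014], [0.463, -0.038, -0.886]]
force: [-0.1, -0.2, -1.7]
opening: 0.159
grasp_force: 30.0
```

```bash
python3 -c "
from h import *
T=np.array([.6108,-.0339]);u=np.array([.99297,-.1184]);v=np.array([.1184,.99297])
G=lambda x,zz,y=0:np.r_[T+u*x+v*y,zz]
st=bot.read_state();print(np.round(st['joint_positions'],1))
plan((G(-.117,.126),-6.8,27.3))"
```

```text
[-18.3  29.9 126.1 109.6   8.1 -29.9]
full [-0.0034, -0.012, 0.0001, -0.0184, 0.0046, -0.0084]  /8 [-0.00042, -0.0015, 1e-05, -0.0023, 0.00058, -0.00105] deg 2.4
```

```bash

python3 -m handwheel '[[-0.001,-0.003,0,-0.005,0.001,-0.002],[-0.002,-0.006,0,-0.01,0.003,-0.004],[-0.003,-0.009,0,-0.014,0.004,-0.006],[-0.0034,-0.012,0,-0.0184,0.0046,-0.0084],[-0.0034,-0.012,0,-0.0184,0.0046,-0.0084],[-0.0034,-0.012,0,-0.0184,0.0046,-0.0084],[-0.0034,-0.012,0,-0.0184,0.0046,-0.0084],[-0.0034,-0.012,0,-0.0184,0.0046,-0.0084]]'
python3 -c "
from h import *
T=np.array([.6108,-.0339]);u=np.array([.99297,-.1184]);v=np.array([.1184,.99297])
G=lambda x,zz,y=0:np.r_[T+u*x+v*y,zz]
st=bot.read_state();print(np.round(st['joint_positions'],1))
plan((G(-.117,.0885),-6.8,27.3))"
```

```text
time_s: 14.35
position: [0.4918, -0.0197, 0.1311]
tcp_rot: [[0.883, -0.118, 0.455], [-0.105, -0.993, -0.054], [0.458, -0.0, -0.889]]
force: [0.2, -0.2, -1.3]
opening: 0.161
grasp_force: 30.0
[-18.5  29.8 126.3 117.7   6.  -38.3]
full [0.0001, -0.0001, -0.0373, -0.0001, -0.0002, -0.0]  /8 [1e-05, -1e-05, -0.00466, -1e-05, -2e-05, -0.0] deg 0.0
```

```bash

python3 -m handwheel '[[0,0,-0.005,0,0,0],[0,0,-0.01,0,0,0],[0,0,-0.015,0,0,0],[0,0,-0.02,0,0,0],[0,0,-0.025,0,0,0],[0,0,-0.03,0,0,0],[0,0,-0.034,0,0,0],[0,0,-0.037,0,0,0]]'
python3 -c "
from h import *
T=np.array([.6108,-.0339]);u=np.array([.99297,-.1184]);v=np.array([.1184,.99297])
G=lambda x,zz,y=0:np.r_[T+u*x+v*y,zz]
st=bot.read_state();print(np.round(st['joint_positions'],1))
plan((G(-.117,.0868),-6.8,27.3),(G(-.066,.0868),-6.8,27.3))"
```

```text
time_s: 15.02
position: [0.4918, -0.0198, 0.0936]
tcp_rot: [[0.883, -0.119, 0.454], [-0.106, -0.993, -0.054], [0.458, -0.0, -0.889]]
force: [-0.3, -0.3, -2.1]
opening: 0.162
grasp_force: 30.0
[-18.5  35.8 127.5 152.1  11.4 -73. ]
full [0.0001, 0.0, -0.0015, -0.0002, -0.0005, 0.0001]  /8 [1e-05, 0.0, -0.00019, -2e-05, -6e-05, 1e-05] deg 0.1
full [0.0506, -0.006, 0.0, 0.0, 0.0, 0.0]  /8 [0.00632, -0.00075, 0.0, 0.0, 0.0, 0.0] deg 0.0
```

```bash

python3 -m handwheel '[[0,0,-0.001,0,0,0],[0,0,-0.0015,0,0,0],[0.004,-0.0005,-0.0015,0,0,0],[0.008,-0.001,-0.0015,0,0,0],[0.012,-0.0014,-0.0015,0,0,0],[0.016,-0.0019,-0.0015,0,0,0],[0.02,-0.0024,-0.0015,0,0,0],[0.024,-0.0029,-0.0015,0,0,0]]'
python3 -c "
from h import *
T=np.array([.6108,-.0339]);u=np.array([.99297,-.1184]);v=np.array([.1184,.99297])
G=lambda x,zz,y=0:np.r_[T+u*x+v*y,zz]
st=bot.read_state();print(np.round(st['joint_positions'],1),st['moment'])
plan((G(-.060,.0865),-6.8,27.3))"
```

```text
time_s: 15.68
position: [0.5164, -0.0227, 0.0929]
tcp_rot: [[0.882, -0.118, 0.456], [-0.105, -0.993, -0.054], [0.459, 0.0, -0.888]]
force: [-1.6, 0.6, 2.2]
opening: 0.162
grasp_force: 30.0
[-17.7  36.1 124.  144.5   8.6 -64.6] [-0.02620248  0.31903865 -0.00280273]
full [0.032, -0.0038, -0.0011, 0.0001, 0.0003, -0.0001]  /8 [0.004, -0.00048, -0.00014, 1e-05, 4e-05, -1e-05] deg 0.0
```

```bash

python3 -m handwheel '[[0.004,-0.0005,0,0,0,0],[0.008,-0.001,0,0,0,0],[0.012,-0.0014,0,0,0,0],[0.016,-0.0019,0,0,0,0],[0.02,-0.0024,0,0,0,0],[0.024,-0.0029,0,0,0,0],[0.028,-0.0034,0,0,0,0],[0.032,-0.0038,0,0,0,0]]'
python3 -c "
from h import *
T=np.array([.6108,-.0339]);u=np.array([.99297,-.1184]);v=np.array([.1184,.99297])
G=lambda x,zz,y=0:np.r_[T+u*x+v*y,zz]
st=bot.read_state();print(np.round(st['joint_positions'],1),st['moment'])
plan((G(-.030,.0868),-6.8,27.3))"
```

```text
time_s: 16.35
position: [0.5481, -0.0264, 0.093]
tcp_rot: [[0.882, -0.118, 0.456], [-0.105, -0.993, -0.054], [0.459, 0.0, -0.889]]
force: [-2.3, -0.6, 3.7]
opening: 0.156
grasp_force: 30.0
[-16.8  36.6 119.4 122.7   5.4 -41.7] [0.03090118 0.39512872 0.02306143]
full [0.0302, -0.0036, -0.0008, 0.0001, 0.0001, -0.0]  /8 [0.00378, -0.00045, -0.0001, 1e-05, 1e-05, -0.0] deg 0.0
```

```bash

python3 -m handwheel '[[0.003,-0.0004,0,0,0,0],[0.006,-0.0007,0,0,0,0],[0.009,-0.0011,0,0,0,0],[0.012,-0.0014,0,0,0,0],[0.016,-0.0019,0,0,0,0],[0.02,-0.0024,0,0,0,0],[0.024,-0.0029,0,0,0,0],[0.028,-0.0033,0,0,0,0]]'
python3 - <<'E'
from h import *
T=np.array([.6108,-.0339]);u=np.array([.99297,-.1184]);v=np.array([.1184,.99297])
G=lambda x,zz,y=0:np.r_[T+u*x+v*y,zz]
st,p,d=grab('wrist');cv2.imwrite('pics/w7.png',p);print(np.round(st['joint_positions'],1),st['moment'])
o=np.array(st['position']);R=np.array(st['tcp_rot']);g=o+.006*R[:,2];print('grasp x',(g[:2]-T)@u,(g[:2]-T)@v)
for r in models.spot_in("pebble0_center","wrist"): X=at_d("wrist",r["position"],d,st);print(round(r["conf"],2),r["position"],(X[:2]-T)@u,(X[:2]-T)@v,X[2])
plan((G(-.015,.0868),-6.8,27.3))
E
```

```text
time_s: 17.02
position: [0.576, -0.0297, 0.093]
tcp_rot: [[0.882, -0.118, 0.455], [-0.105, -0.993, -0.054], [0.459, 0.0, -0.889]]
force: [-3.4, 1.3, 3.7]
opening: 0.155
grasp_force: 30.0
[-16.2  37.2 115.4  84.8   4.3  -3.1] [0.00679522 0.3577958  0.01668137]
grasp x -0.03234036492062616 6.315652432146686e-05
0.84 [272.9, 122.0] 0.06675981926391562 -0.01645577552197148 0.037245702148569815
full [0.0163, -0.0018, -0.0008, 0.0004, 0.0006, -0.0004]  /8 [0.00204, -0.00022, -0.0001, 5e-05, 7e-05, -5e-05] deg 0.1
```

View pics/w7.png

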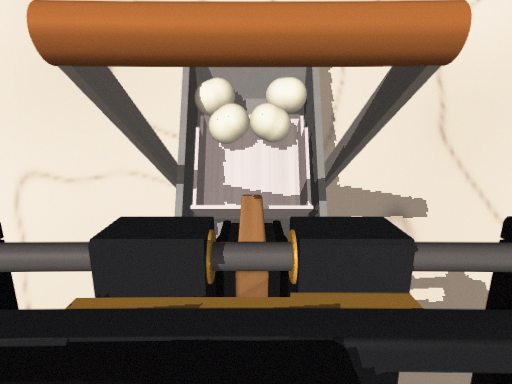

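The picture shows two pebbles already in the scoop at (229,122) and (270,121). The other two sit at the lip, at (215,95) and (287,94). I push on slowly to the far wall.

```bash

python3 -m handwheel '[[0.002,-0.0002,0,0,0,0],[0.004,-0.0005,0,0,0,0],[0.006,-0.0007,0,0,0,0],[0.008,-0.001,0,0,0,0],[0.01,-0.0012,0,0,0,0],[0.012,-0.0014,0,0,0,0],[0.014,-0.0017,0,0,0,0],[0.016,-0.0019,0,0,0,0]]'
python3 - <<'E'
from h import *
T=np.array([.6108,-.0339]);u=np.array([.99297,-.1184]);v=np.array([.1184,.99297])
st,p,d=grab('wrist');cv2.imwrite('pics/w8.png',p);print(np.round(st['joint_positions'],1),st['moment'])
o=np.array(st['position']);R=np.array(st['tcp_rot']);g=o+.006*R[:,2];print('grasp x',(g[:2]-T)@u,(g[:2]-T)@v)
E
```

```text
time_s: 17.78
position: [0.5911, -0.0313, 0.093]
tcp_rot: [[0.883, -0.118, 0.455], [-0.105, -0.993, -0.054], [0.458, -0.0, -0.889]]
force: [-4.9, -0.2, 5.2]
opening: 0.163
grasp_force: 30.0
[-15.8  37.6 113.2  62.    4.7  20. ] [-0.03461108  0.39464326 -0.07979419]
grasp x -0.017106423938415473 0.00024124836948116388
```

View pics/w8.png

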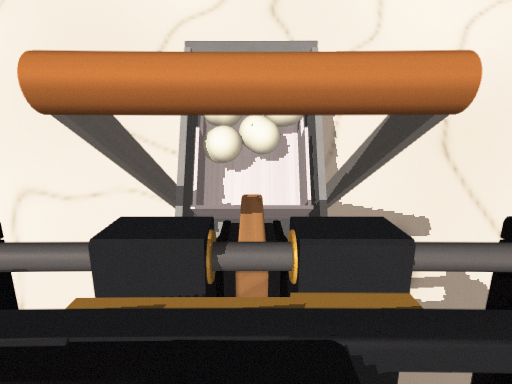

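The picture shows two pebbles well inside the scoop at (224,143) and (258,133). The front pair, at (222,115) and (283,115), is just behind the bar in view. I make a small last push and then plan the tilt-up.

```bash

python3 -m handwheel '[[0.001,-0.0001,0,0,0,0],[0.002,-0.0002,0,0,0,0],[0.003,-0.0004,0,0,0,0],[0.004,-0.0005,0,0,0,0],[0.005,-0.0006,0,0,0,0],[0.005,-0.0006,0,0,0,0],[0.005,-0.0006,0,0,0,0],[0.005,-0.0006,0,0,0,0]]'
cat >> h.py <<'E'
T=np.array([.6108,-.0339]);u=np.array([.99297,-.1184]);v=np.array([.1184,.99297])
def GS(heelx,heelz,phi,y=0):
    a=np.radians(phi); x,z=-.030,.0806
    return (np.r_[T+u*(heelx+x*np.cos(a)-z*np.sin(a))+v*y, heelz+x*np.sin(a)+z*np.cos(a)],-6.8,27.3+phi)
def now():
    st=bot.read_state();o=np.array(st['position']);R=np.array(st['tcp_rot']);g=o+.006*R[:,2]
    print('grasp',np.round([(g[:2]-T)@u,(g[:2]-T)@v,g[2]],4),'lean',np.round(np.degrees(np.arctan2(np.hypot(*R[:2,2]),-R[2,2])),1),'yaw',np.round(np.degrees(np.arctan2(R[1,2],R[0,2])),1),'q',np.round(st['joint_positions'],1),'F',np.round(st['force'],1),'t',st['time_s'])
E
python3 -c "
from h import *
now(); hx=.0165; plan(GS(.0165,.006,0),GS(.019,.0065,4),GS(.022,.007,8),GS(.025,.008,14))"
```

```text
time_s: 18.5
position: [0.592, -0.0311, 0.0923]
tcp_rot: [[0.885, -0.119, 0.45], [-0.106, -0.993, -0.053], [0.453, -0.001, -0.891]]
force: [-17.6, -0.6, 15.9]
opening: 0.164
grasp_force: 30.0
grasp [-0.0162  0.0005  0.0869] lean 27.0 yaw -6.7 q [-15.8  37.7 112.9  56.1   4.9  26. ] F [-17.6  -0.6  15.9] t 18.5
full [0.0026, -0.0008, -0.0003, -0.0008, -0.0029, 0.0001]  /8 [0.00032, -0.0001, -4e-05, -0.0001, -0.00036, 1e-05] deg 0.3
full [-0.0034, 0.0004, -0.002, -0.0041, -0.0347, 0.0]  /8 [-0.00042, 5e-05, -0.00025, -0.00051, -0.00434, 0.0] deg 4.0
full [-0.0027, 0.0003, -0.0024, -0.0041, -0.0347, 0.0]  /8 [-0.00034, 4e-05, -0.0003, -0.00051, -0.00434, 0.0] deg 4.0
full [-0.0051, 0.0006, -0.0041, -0.0062, -0.052, 0.0]  /8 [-0.00064, 7e-05, -0.00051, -0.00078, -0.0065, 0.0] deg 6.0
```

```bash

python3 -m handwheel '[[-0.002,0.0002,0,-0.0005,-0.004,0],[-0.003,0.0003,0,-0.001,-0.009,0],[-0.004,0.0004,-0.0003,-0.0015,-0.013,0],[-0.005,0.0005,-0.0006,-0.002,-0.017,0],[-0.006,0.0006,-0.0009,-0.0025,-0.022,0],[-0.007,0.0007,-0.0012,-0.003,-0.026,0],[-0.0075,0.0008,-0.0015,-0.0035,-0.03,0],[-0.008,0.001,-0.0017,-0.0041,-0.0347,0]]'
python3 -c "
from h import *
now(); plan(GS(.018,.0075,9),GS(.022,.009,15))"
```

```text
time_s: 19.17
position: [0.5879, -0.0317, 0.0898]
tcp_rot: [[0.85, -0.119, 0.513], [-0.101, -0.993, -0.063], [0.517, 0.001, -0.856]]
force: [0.2, 0.8, -3.4]
opening: 0.163
grasp_force: 30.0
grasp [-0.0199 -0.0005  0.0846] lean 31.1 yaw -7.0 q [-16.3  38.7 116.2 140.1   7.5 -58.5] F [ 0.2  0.8 -3.4] t 19.1667
full [-0.0047, 0.0011, -0.0025, -0.0046, -0.045, 0.0004]  /8 [-0.00059, 0.00014, -0.00031, -0.00058, -0.00562, 5e-05] deg 5.2
full [-0.0041, 0.0005, -0.0037, -0.0062, -0.052, -0.0]  /8 [-0.00051, 6e-05, -0.00046, -0.00078, -0.0065, -0.0] deg 6.0
```

```bash

python3 -m handwheel '[[-0.0006,0.0001,-0.0003,-0.0006,-0.0056,0],[-0.0012,0.0003,-0.0006,-0.0012,-0.011,0],[-0.0018,0.0004,-0.0009,-0.0017,-0.017,0],[-0.0024,0.0005,-0.0012,-0.0023,-0.022,0],[-0.003,0.0007,-0.0015,-0.003,-0.028,0],[-0.0036,0.0008,-0.0018,-0.0035,-0.034,0],[-0.0042,0.001,-0.002,-0.004,-0.04,0],[-0.0047,0.0011,-0.002,-0.0046,-0.045,0]]'
python3 -m handwheel '[[-0.0005,0,-0.0004,-0.0008,-0.0065,0],[-0.001,0.0001,-0.0008,-0.0016,-0.013,0],[-0.0015,0.0002,-0.0012,-0.0024,-0.02,0],[-0.002,0.0002,-0.0016,-0.0032,-0.026,0],[-0.0025,0.0003,-0.002,-0.004,-0.033,0],[-0.003,0.0004,-0.0024,-0.0048,-0.039,0],[-0.0036,0.0005,-0.003,-0.0055,-0.046,0],[-0.0041,0.0005,-0.0035,-0.0062,-0.052,0]]'
python3 -c "
from h import *
np.set_printoptions(precision=3,suppress=True)
now(); plan(GS(.022,.014,17),GS(-.01,.016,17),GS(-.085,.016,17),GS(-.085,.12,17))
st,p,d=grab('wrist');cv2.imwrite('pics/w9.png',p)
P,uv=cloud('wrist',d,st);o=np.array(st['position'])+.006*np.array(st['tcp_rot'])[:,2]
W=np.c_[(P[:,:2]-o[:2])@u,(P[:,:2]-o[:2])@v,P[:,2]-o[2]]
a=np.radians(Ro.from_matrix(Rt(-6.8,27.3).T@np.array(st['tcp_rot'])).magnitude()*57.2958)
S=np.c_[W[:,0]*np.cos(a)+W[:,2]*np.sin(a)-.075,W[:,1],-W[:,0]*np.sin(a)+W[:,2]*np.cos(a)+.0806]
np.save('S9.npy',S);m=(S[:,2]>.018)&(S[:,2]<.045)&(abs(S[:,1])<.037)&(S[:,0]>-.042)&(S[:,0]<.07)
im=np.zeros((130,80),np.uint8)
ix=((S[m,0]+.045)*1000).astype(int);iy=((S[m,1]+.04)*1000).astype(int);im[ix,iy]=255
im=cv2.morphologyEx(im,cv2.MORPH_CLOSE,np.ones((3,3)))
n,l,s,c=cv2.connectedComponentsWithStats(im)
for k in range(1,n):
  if s[k,4]>30: print(s[k],c[k][1]-45,c[k][0]-40)
"
```

```text
time_s: 19.83
position: [0.5826, -0.0302, 0.0872]
tcp_rot: [[0.801, -0.119, 0.586], [-0.097, -0.993, -0.069], [0.59, -0.001, -0.807]]
force: [-0.2, -0.3, -4.0]
opening: 0.158
grasp_force: 30.0
time_s: 20.5
position: [0.5791, -0.0298, 0.0841]
tcp_rot: [[0.735, -0.119, 0.668], [-0.088, -0.993, -0.079], [0.673, -0.001, -0.74]]
force: [-0.6, -0.1, -4.7]
opening: 0.153
grasp_force: 30.0
grasp [-0.028  0.     0.08 ] lean 42.3 yaw -6.7 q [-17.6  43.8 124.3 165.7  30.7 -85.6] F [-0.6 -0.1 -4.7] t 20.5
full [-0.0025, -0.0001, 0.0025, -0.0026, -0.0175, 0.0001]  /8 [-0.00031, -1e-05, 0.00031, -0.00032, -0.00219, 1e-05] deg 2.0
full [-0.0318, 0.0038, 0.002, 0.0, 0.0, 0.0]  /8 [-0.00398, 0.00048, 0.00025, 0.0, 0.0, 0.0] deg 0.0
full [-0.0745, 0.0089, 0.0, 0.0, 0.0, 0.0]  /8 [-0.00931, 0.00111, 0.0, 0.0, 0.0, 0.0] deg 0.0
full [0.0, 0.0, 0.104, 0.0, 0.0, 0.0]  /8 [0.0, 0.0, 0.013, 0.0, 0.0, 0.0] deg 0.0
[ 3  3 29  2 33] -41.878787878787875 -21.484848484848484
[   3    3   74   74 2838] -2.0077519379844944 5.5433403805496795
[32  6 15  6 54] -35.81481481481482 -0.7407407407407405
```

Weight on the tool (4.7 N) and the height map both agree with all four pebbles being in the scoop. I tilt a little more, raise the scoop and withdraw.

```bash

python3 -m handwheel '[[-0.0005,0,0.0005,-0.0005,-0.004,0],[-0.001,0,0.001,-0.001,-0.009,0],[-0.0025,0,0.0025,-0.0026,-0.0175,0],[-0.006,0.0003,0.004,-0.0026,-0.0175,0],[-0.012,0.001,0.0045,-0.0026,-0.0175,0],[-0.02,0.002,0.0045,-0.0026,-0.0175,0],[-0.028,0.003,0.0045,-0.0026,-0.0175,0],[-0.034,0.0037,0.0045,-0.0026,-0.0175,0]]'
python3 -m handwheel '[[-0.007,0.0008,0,0,0,0],[-0.016,0.0019,0,0,0,0],[-0.026,0.0031,0,0,0,0],[-0.036,0.0043,0,0,0,0],[-0.046,0.0055,0,0,0,0],[-0.056,0.0067,0,0,0,0],[-0.066,0.0079,0,0,0,0],[-0.0745,0.0089,0,0,0,0]]'
python3 -c "
from h import *
now(); plan(GS(-.085,.016,17),GS(-.085,.10,17))"
```

```text
time_s: 21.22
position: [0.5445, -0.0256, 0.0898]
tcp_rot: [[0.709, -0.118, 0.695], [-0.085, -0.993, -0.082], [0.7, -0.001, -0.715]]
force: [-0.5, -0.1, -5.3]
opening: 0.16
grasp_force: 30.0
time_s: 21.88
position: [0.4855, -0.0171, 0.0904]
tcp_rot: [[0.714, -0.12, 0.689], [-0.086, -0.993, -0.084], [0.694, 0.0, -0.72]]
force: [1.0, 0.3, -4.2]
opening: 0.159
grasp_force: 30.0
grasp [-0.1223  0.0018  0.0861] lean 44.0 yaw -6.9 q [-21.1  48.7 139.9 167.6  52.3 -92.7] F [ 1.   0.3 -4.2] t 21.8833
full [-0.0151, -0.0001, -0.0018, -0.0002, -0.0029, 0.001]  /8 [-0.00189, -1e-05, -0.00022, -2e-05, -0.00036, 0.00012] deg 0.4
full [0.0, 0.0, 0.084, 0.0, 0.0, 0.0]  /8 [0.0, 0.0, 0.0105, 0.0, 0.0, 0.0] deg 0.0
```

```bash

python3 -m handwheel '[[0,0,0.004,0,0,0],[0,0,0.009,0,0,0],[0,0,0.015,0,0,0],[0,0,0.021,0,0,0],[-0.001,0,0.027,0,0,0],[-0.003,0,0.033,0,0,0],[-0.006,0,0.039,0,0,0],[-0.01,0,0.044,0,0,0]]'
python3 -c "
from h import *
now(); plan(GS(-.093,.065,17),GS(-.093,.15,17))"
```

```text
time_s: 22.55
position: [0.4781, -0.0165, 0.1363]
tcp_rot: [[0.716, -0.119, 0.688], [-0.086, -0.993, -0.083], [0.693, 0.001, -0.721]]
force: [-0.5, 0.2, -3.6]
opening: 0.157
grasp_force: 30.0
grasp [-0.1296  0.0016  0.132 ] lean 43.9 yaw -6.9 q [-21.5  38.8 140.  165.   42.7 -89.6] F [-0.5  0.2 -3.6] t 22.55
full [-0.0157, 0.0003, 0.0013, -0.0001, -0.0037, 0.0006]  /8 [-0.00196, 4e-05, 0.00016, -1e-05, -0.00046, 7e-05] deg 0.4
full [0.0, 0.0, 0.085, 0.0, 0.0, 0.0]  /8 [0.0, 0.0, 0.01062, 0.0, 0.0, 0.0] deg 0.0
```

```bash
cat >> h.py <<'E'
C=np.array([.5449,.279])
def GP(lip,z,yaw,phi):
    a=np.radians(phi);y=np.radians(yaw);x,zz=-.120,.0806
    return (np.r_[np.array(lip)+np.array([np.cos(y),np.sin(y)])*(x*np.cos(a)-zz*np.sin(a)), z+x*np.sin(a)+zz*np.cos(a)],yaw,27.3+phi)
E
python3 - <<'E'
from h import *
now()
rot=lambda p,d:(Ro.from_euler('z',d,degrees=True).as_matrix()@np.r_[p,0])[:2]
L0=T+u*.008
k=1.0
Lj=C-.015*np.array([np.cos(.524),np.sin(.524)])
print(np.hypot(*L0),np.hypot(*Lj),np.degrees(np.arctan2(L0[1],L0[0])),np.degrees(np.arctan2(Lj[1],Lj[0])))
W=[GP(L0*1.0,.115,-6.8,13),GP(rot(L0,10),.155,5,10),GP(rot(L0,20),.165,18,10),GP(Lj,.165,30,10)]
print([np.round(np.hypot(*w[0][:2]),3) for w in W])
plan(*W)
E
```

```text
grasp [-0.1296  0.0016  0.132 ] lean 43.9 yaw -6.9 q [-21.5  38.8 140.  165.   42.7 -89.6] F [-0.5  0.2 -3.6] t 22.55
0.6197242676277713 0.5971938255541775 -3.2234515299300597 27.040328853129605
[np.float64(0.485), np.float64(0.488), np.float64(0.488), np.float64(0.465)]
full [0.0027, -0.0019, 0.0348, 0.0041, 0.0309, 0.0005]  /8 [0.00034, -0.00024, 0.00435, 0.00051, 0.00386, 6e-05] deg 3.6
full [-0.0007, 0.0797, 0.0472, 0.0004, 0.0262, 0.103]  /8 [-9e-05, 0.00996, 0.0059, 5e-05, 0.00328, 0.01288] deg 12.2
full [-0.0159, 0.0756, 0.01, 0.0, -0.0, 0.1134]  /8 [-0.00199, 0.00945, 0.00125, 0.0, -0.0, 0.01418] deg 13.0
full [-0.0499, 0.0667, 0.0, -0.0, -0.0, 0.1047]  /8 [-0.00624, 0.00834, 0.0, -0.0, -0.0, 0.01309] deg 12.0
```

```bash

python3 -m handwheel '[[0.0003,0,0.004,0.0005,0.004,0],[0.0006,-0.0005,0.009,0.001,0.008,0],[0.001,-0.0007,0.013,0.0015,0.0116,0],[0.0013,-0.001,0.017,0.002,0.0155,0],[0.0017,-0.0012,0.022,0.0025,0.019,0],[0.002,-0.0014,0.026,0.003,0.023,0],[0.0024,-0.0017,0.03,0.0035,0.027,0],[0.0027,-0.0019,0.035,0.004,0.031,0]]'
python3 -m handwheel '[[0,0.007,0.006,0,0.003,0.009],[0,0.017,0.012,0,0.006,0.022],[0,0.027,0.018,0,0.01,0.035],[0,0.037,0.024,0,0.013,0.048],[0,0.047,0.03,0,0.016,0.061],[0,0.057,0.036,0,0.02,0.074],[-0.001,0.068,0.042,0,0.023,0.088],[-0.001,0.08,0.047,0,0.026,0.103]]'
python3 -m handwheel '[[-0.001,0.0095,0.001,0,0,0.014],[-0.0025,0.019,0.0025,0,0,0.028],[-0.0045,0.0285,0.004,0,0,0.043],[-0.007,0.038,0.005,0,0,0.057],[-0.009,0.047,0.006,0,0,0.071],[-0.011,0.057,0.007,0,0,0.085],[-0.0135,0.067,0.009,0,0,0.1],[-0.016,0.0756,0.01,0,0,0.113]]'
python3 - <<'E'
from h import *
np.set_printoptions(precision=4,suppress=True)
now()
st,p,d=grab('wrist');cv2.imwrite('pics/w10.png',p)
P,uv=cloud('wrist',d,st)
j=(np.hypot(P[:,0]-C[0],P[:,1]-C[1])<.09)&(P[:,2]>.104)&(P[:,2]<.114)
if j.sum()>20:
    q=P[j][:,:2].astype(np.float32);print(j.sum(),cv2.minEnclosingCircle(q),q.min(0),q.max(0))
    A=np.c_[2*q,np.ones(len(q))];s=np.linalg.lstsq(A,(q**2).sum(1),rcond=None)[0];print(s[:2],np.sqrt(s[2]+s[0]**2+s[1]**2))
for r in models.tip_of("jar_rim","wrist")[:2]:print(r,at_z("wrist",r["position"],.11,st))
for r in models.spot_in("pebble0_center","wrist")[:5]:print(r)
st,p,d=grab('scene');cv2.imwrite('pics/s2.png',p);P,uv=cloud('scene',d)
j=(np.hypot(P[:,0]-C[0],P[:,1]-C[1])<.075)&(P[:,2]>.106)&(P[:,2]<.114)
q=P[j][:,:2];A=np.c_[2*q,np.ones(len(q))];s=np.linalg.lstsq(A,(q**2).sum(1),rcond=None)[0];print('scene',len(q),s[:2],np.sqrt(s[2]+s[0]**2+s[1]**2))
for r in models.tip_of("jar_rim","scene")[:1]:print(r,at_z("scene",r["position"],.11))
Lj=C-.015*np.array([np.cos(.524),np.sin(.524)])
plan(GP(Lj,.165,30,10),GP(Lj,.165,30,0))
E
```

```text
time_s: 23.22
position: [0.4805, -0.0184, 0.1709]
tcp_rot: [[0.758, -0.119, 0.641], [-0.091, -0.993, -0.077], [0.646, 0.0, -0.764]]
force: [-0.1, 0.2, -4.3]
opening: 0.156
grasp_force: 30.0
time_s: 23.88
position: [0.4791, 0.0621, 0.2181]
tcp_rot: [[0.792, 0.088, 0.604], [0.07, -0.996, 0.052], [0.606, 0.001, -0.795]]
force: [0.6, 1.1, -3.9]
opening: 0.156
grasp_force: 30.0
time_s: 24.55
position: [0.4629, 0.1381, 0.2278]
tcp_rot: [[0.756, 0.31, 0.576], [0.247, -0.951, 0.188], [0.606, -0.0, -0.795]]
force: [0.2, 0.6, -3.6]
opening: 0.162
grasp_force: 30.0
grasp [-0.1639  0.1548  0.223 ] lean 37.3 yaw 18.1 q [ -4.9  16.3 129.2  92.6  13.7 -21.4] F [ 0.2  0.6 -3.6] t 24.55
2311 ((0.5429425835609436, 0.2783082127571106), 0.06267824023962021) [0.4804 0.2184] [0.6036 0.3392]
[0.5417 0.2772] 0.057660394154000545
{'position': [142.9, 163.3], 'conf': 0.75} [0.5431 0.2785 0.11  ]
{'position': [259.6, 186.1], 'conf': 0.72}
scene 161 [0.5445 0.2793] 0.058156495352101385
{'position': [314.2, 158.8], 'conf': 0.67} [0.5424 0.2831 0.11  ]
full [-0.0497, 0.0667, 0.0007, 0.0004, 0.0004, 0.1059]  /8 [-0.00621, 0.00834, 9e-05, 5e-05, 5e-05, 0.01324] deg 12.1
full [0.0113, 0.0065, 0.0226, -0.0436, 0.0756, -0.0]  /8 [0.00141, 0.00081, 0.00282, -0.00545, 0.00945, -0.0] deg 10.0
```

```bash

python3 -m handwheel '[[-0.006,0.008,0,0,0,0.013],[-0.0125,0.0165,0,0,0,0.026],[-0.019,0.025,0,0,0,0.04],[-0.0255,0.033,0,0,0,0.053],[-0.032,0.041,0,0,0,0.066],[-0.0385,0.0495,0,0,0,0.08],[-0.045,0.058,0,0,0,0.093],[-0.0515,0.066,0.0005,0,0,0.106]]'
python3 - <<'E'
from h import *
now();C=np.array([.543,.2785])
Lj=C-.015*np.array([np.cos(.524),np.sin(.524)])
plan(GP(Lj,.165,30,10),GP(Lj,.150,30,2),GP(Lj,.13,30,-8),GP(Lj,.115,30,-20),GP(Lj,.108,30,-32),GP(Lj,.106,30,-45))
E
```

```text
time_s: 25.47
position: [0.4121, 0.204, 0.228]
tcp_rot: [[0.687, 0.503, 0.524], [0.401, -0.864, 0.304], [0.606, 0.001, -0.795]]
force: [-0.0, 0.9, -3.7]
opening: 0.163
grasp_force: 30.0
grasp [-0.2226  0.2149  0.2232] lean 37.3 yaw 30.1 q [  1.6  15.  132.2  93.5  16.9 -27.1] F [-0.   0.9 -3.7] t 25.4667
full [0.0003, -0.0009, 0.0003, 0.0003, 0.0004, -0.0018]  /8 [4e-05, -0.00011, 4e-05, 4e-05, 5e-05, -0.00022] deg 0.2
full [0.0088, 0.0051, 0.0033, -0.0349, 0.0605, -0.0]  /8 [0.0011, 0.00064, 0.00041, -0.00436, 0.00756, -0.0] deg 8.0
full [0.0139, 0.008, 0.0006, -0.0436, 0.0756, 0.0]  /8 [0.00174, 0.001, 7e-05, -0.00545, 0.00945, 0.0] deg 10.0
full [0.0205, 0.0118, 0.0056, -0.0524, 0.0907, -0.0]  /8 [0.00256, 0.00148, 0.0007, -0.00655, 0.01134, -0.0] deg 12.0
full [0.0237, 0.0137, 0.0082, -0.0524, 0.0907, 0.0]  /8 [0.00296, 0.00171, 0.00103, -0.00655, 0.01134, 0.0] deg 12.0
full [0.0282, 0.0163, 0.0076, -0.0567, 0.0982, 0.0]  /8 [0.00352, 0.00204, 0.00095, -0.00709, 0.01228, 0.0] deg 13.0
```

```bash

python3 -m handwheel '[[0.001,0,-0.002,-0.004,0.0076,0],[0.002,0.001,-0.004,-0.009,0.015,0],[0.003,0.002,-0.006,-0.013,0.023,0],[0.004,0.002,-0.008,-0.017,0.03,0],[0.005,0.002,-0.01,-0.022,0.038,0],[0.006,0.003,-0.012,-0.026,0.045,0],[0.0075,0.003,-0.014,-0.03,0.053,0],[0.009,0.004,-0.0165,-0.035,0.0605,0]]'
python3 -m handwheel '[[0.0017,0.001,0.001,-0.0055,0.0095,0],[0.0035,0.002,0.002,-0.011,0.019,0],[0.005,0.003,0.003,-0.016,0.028,0],[0.007,0.004,0.004,-0.022,0.038,0],[0.009,0.005,0.005,-0.027,0.047,0],[0.0105,0.006,0.0065,-0.033,0.057,0],[0.012,0.007,0.0075,-0.038,0.066,0],[0.014,0.008,0.0086,-0.0436,0.0756,0]]'
python3 - <<'E'
from h import *
now();C=np.array([.543,.2785])
Lj=C-.015*np.array([np.cos(.524),np.sin(.524)])
plan(GP(Lj,.118,30,-8),GP(Lj,.112,30,-20),GP(Lj,.106,30,-32),GP(Lj,.105,30,-45),GP(Lj,.105,30,-55))
E
```

```text
time_s: 26.13
position: [0.4211, 0.2079, 0.2114]
tcp_rot: [[0.755, 0.503, 0.422], [0.438, -0.864, 0.246], [0.488, -0.001, -0.873]]
force: [-0.4, -0.4, -4.3]
opening: 0.161
grasp_force: 30.0
time_s: 26.8
position: [0.4342, 0.2156, 0.2197]
tcp_rot: [[0.817, 0.503, 0.281], [0.475, -0.865, 0.165], [0.326, -0.001, -0.945]]
force: [-0.3, -0.4, -4.1]
opening: 0.158
grasp_force: 30.0
grasp [-0.2033  0.228   0.2141] lean 19.0 yaw 30.4 q [  9.1  16.9 116.4  13.9  29.5  57.9] F [-0.3 -0.4 -4.1] t 26.8
full [0.0009, 0.0006, 0.0004, 0.0006, -0.0023, -0.0015]  /8 [0.00011, 7e-05, 5e-05, 7e-05, -0.00029, -0.00019] deg 0.3
full [0.0205, 0.0118, 0.0146, -0.0524, 0.0907, -0.0]  /8 [0.00256, 0.00148, 0.00182, -0.00655, 0.01134, -0.0] deg 12.0
full [0.0237, 0.0137, 0.0092, -0.0524, 0.0907, 0.0]  /8 [0.00296, 0.00171, 0.00115, -0.00655, 0.01134, 0.0] deg 12.0
full [0.0282, 0.0163, 0.0086, -0.0567, 0.0982, 0.0]  /8 [0.00352, 0.00204, 0.00108, -0.00709, 0.01228, 0.0] deg 13.0
full [0.0225, 0.013, 0.0023, -0.0436, 0.0756, -0.0]  /8 [0.00281, 0.00162, 0.00029, -0.00545, 0.00945, -0.0] deg 10.0
```

```bash

python3 -m handwheel '[[0.003,0.002,0.002,-0.0065,0.011,0],[0.006,0.0035,0.004,-0.013,0.022,0],[0.0085,0.005,0.006,-0.02,0.034,0],[0.011,0.0065,0.0075,-0.026,0.045,0],[0.0135,0.008,0.0095,-0.033,0.057,0],[0.016,0.0095,0.0115,-0.039,0.068,0],[0.0185,0.011,0.013,-0.046,0.08,0],[0.021,0.012,0.015,-0.052,0.09,0]]'
python3 -m handwheel '[[0.003,0.002,0.001,-0.0065,0.011,0],[0.006,0.0035,0.0025,-0.013,0.022,0],[0.009,0.005,0.0035,-0.02,0.034,0],[0.012,0.007,0.0045,-0.026,0.045,0],[0.015,0.0085,0.006,-0.033,0.057,0],[0.018,0.01,0.007,-0.039,0.068,0],[0.021,0.012,0.008,-0.046,0.08,0],[0.024,0.014,0.009,-0.052,0.09,0]]'
python3 -m handwheel '[[0.0035,0.002,0.001,-0.007,0.0123,0],[0.007,0.004,0.002,-0.014,0.0246,0],[0.0105,0.006,0.003,-0.021,0.037,0],[0.014,0.008,0.0045,-0.028,0.049,0],[0.0175,0.01,0.0055,-0.035,0.061,0],[0.021,0.012,0.0065,-0.042,0.074,0],[0.0245,0.014,0.0075,-0.05,0.086,0],[0.028,0.016,0.0086,-0.0567,0.098,0]]'
python3 - <<'E'
from h import *
now();C=np.array([.543,.2785])
Lj=C-.015*np.array([np.cos(.524),np.sin(.524)])
st,p,d=grab('wrist');cv2.imwrite('pics/w11.png',p);st2,p2,d2=grab('scene')
cv2.imwrite('pics/x.png',np.hstack([cv2.resize(p,(400,300)),cv2.resize(p2[120:240,240:400],(400,300))]))
for c in("wrist","scene"):
  for r in models.spot_in("pebble0_center",c)[:5]:print(c,r)
plan(GP(Lj,.105,30,-45),GP(Lj,.105,30,-55))
E
```

```text
time_s: 27.47
position: [0.4563, 0.2277, 0.2355]
tcp_rot: [[0.858, 0.502, 0.109], [0.498, -0.865, 0.064], [0.126, -0.0, -0.992]]
force: [-0.5, 0.4, -1.8]
opening: 0.163
grasp_force: 30.0
time_s: 28.13
position: [0.4806, 0.2418, 0.2446]
tcp_rot: [[0.862, 0.502, -0.07], [0.5, -0.865, -0.04], [-0.08, -0.0, -0.997]]
force: [-0.2, 0.5, -2.5]
opening: 0.161
grasp_force: 30.0
time_s: 28.8
position: [0.5087, 0.2579, 0.2532]
tcp_rot: [[0.824, 0.502, -0.261], [0.479, -0.865, -0.151], [-0.302, -0.0, -0.953]]
force: [-0.0, -0.1, -2.2]
opening: 0.159
grasp_force: 30.0
grasp [-0.1374  0.2766  0.2474] lean 17.6 yaw -149.9 q [17.5 33.  77.9 -3.8 86.2 78.2] F [-0.  -0.1 -2.2] t 28.8
wrist {'position': [259.5, 105.2], 'conf': 0.73}
wrist {'position': [249.2, 172.1], 'conf': 0.25}
full [-0.001, 0.0005, -0.0001, -0.001, 0.0016, -0.0011]  /8 [-0.00012, 6e-05, -1e-05, -0.00012, 0.0002, -0.00014] deg 0.3
full [0.0225, 0.013, 0.0023, -0.0436, 0.0756, -0.0]  /8 [0.00281, 0.00162, 0.00029, -0.00545, 0.00945, -0.0] deg 10.0
```

Weight dropped to the scoop's own after tilting. I tilt a bit more to be sure, then rise and look into the jar.

```bash

python3 -m handwheel '[[0.004,0.002,0.001,-0.007,0.0126,0],[0.0075,0.004,0.001,-0.0145,0.025,0],[0.011,0.0065,0.001,-0.022,0.038,0],[0.015,0.009,0.002,-0.029,0.05,0],[0.019,0.011,0.002,-0.036,0.063,0],[0.0225,0.013,0.0023,-0.0436,0.0756,0],[0.0225,0.013,0.0023,-0.0436,0.0756,0],[0.0225,0.013,0.0023,-0.0436,0.0756,0]]'
python3 -m handwheel '[[0,0,0.01,0,0,0],[0,0,0.025,0,0,0],[-0.005,-0.003,0.04,0,0,0],[-0.015,-0.009,0.06,0.01,-0.017,0],[-0.03,-0.018,0.075,0.025,-0.043,0],[-0.05,-0.03,0.09,0.04,-0.069,0],[-0.07,-0.04,0.1,0.055,-0.095,0],[-0.09,-0.05,0.11,0.07,-0.12,0]]'
python3 - <<'E'
from h import *
now()
st,p,d=grab('wrist');st2,p2,d2=grab('scene')
cv2.imwrite('pics/x.png',np.hstack([cv2.resize(p,(400,300)),cv2.resize(p2[130:280,200:400],(400,300))]))
for c in("wrist","scene"):
  for r in models.spot_in("pebble0_center",c)[:5]:print(c,r)
E
```

```text
time_s: 29.67
position: [0.531, 0.2701, 0.2548]
tcp_rot: [[0.768, 0.501, -0.399], [0.445, -0.865, -0.231], [-0.461, -0.0, -0.887]]
force: [0.9, -1.1, -1.5]
opening: 0.16
grasp_force: 30.0
time_s: 30.33
position: [0.4396, 0.2192, 0.3673]
tcp_rot: [[0.849, 0.501, -0.169], [0.492, -0.865, -0.098], [-0.195, -0.0, -0.981]]
force: [-0.3, 0.4, -0.9]
opening: 0.158
grasp_force: 30.0
grasp [-0.201   0.2304  0.3614] lean 11.3 yaw -149.9 q [15.1 17.3 84.7 -2.9 88.9 75.4] F [-0.3  0.4 -0.9] t 30.3333
wrist {'position': [259.0, 55.1], 'conf': 0.86}
scene {'position': [284.6, 108.6], 'conf': 0.41}
```

View pics/x.png

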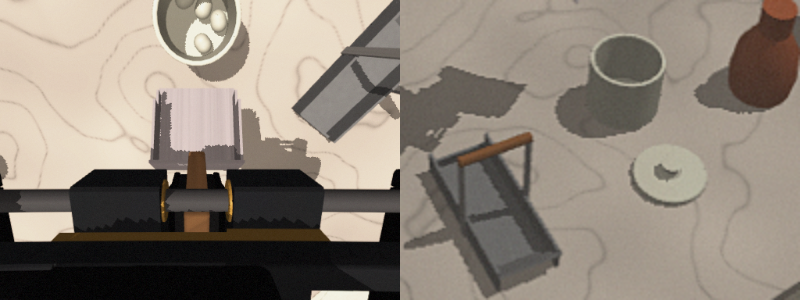

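The left half looks down past the empty scoop into the jar, where three pebbles show at (203,13), (218,20) and (204,43); the top of the jar is cut off. The right half shows the tote empty and nothing on the bench. Now I carry the scoop back to its original spot.

```bash
python3 - <<'E'
from h import *
plan(([.47,.02,.37],16.3,3),([.4211,-.2828,.33],16.3,8),([.4211,-.2828,.18],16.3,27.9))
E
```

```text
full [0.0295, -0.1997, 0.0087, 0.0496, -0.1155, -0.1195]  /8 [0.00369, -0.02496, 0.00109, 0.0062, -0.01444, -0.01494] deg 19.9
full [-0.0494, -0.3029, -0.0401, 0.0122, -0.0419, 0.0]  /8 [-0.00618, -0.03786, -0.00501, 0.00152, -0.00524, 0.0] deg 5.0
full [-0.0019, -0.0006, -0.1506, 0.0487, -0.1667, 0.0]  /8 [-0.00024, -7e-05, -0.01883, 0.00609, -0.02084, 0.0] deg 19.9
```

```bash

python3 -m handwheel '[[0.003,-0.018,0.001,0.006,-0.014,-0.014],[0.007,-0.043,0.002,0.012,-0.029,-0.03],[0.011,-0.07,0.003,0.019,-0.043,-0.045],[0.015,-0.097,0.004,0.025,-0.058,-0.06],[0.019,-0.124,0.005,0.031,-0.072,-0.075],[0.022,-0.15,0.006,0.037,-0.087,-0.09],[0.026,-0.176,0.008,0.043,-0.1,-0.105],[0.03,-0.2,0.009,0.05,-0.1155,-0.12]]'
python3 -m handwheel '[[-0.004,-0.03,0,0,-0.005,0],[-0.01,-0.065,0,0,-0.01,0],[-0.016,-0.1,0,0.004,-0.015,0],[-0.022,-0.14,0,0.006,-0.02,0],[-0.028,-0.18,-0.01,0.008,-0.026,0],[-0.035,-0.22,-0.02,0.009,-0.031,0],[-0.042,-0.26,-0.03,0.011,-0.037,0],[-0.049,-0.3,-0.04,0.012,-0.042,0]]'
python3 -m handwheel '[[0,0,-0.01,0.005,-0.018,0],[0,0,-0.03,0.011,-0.038,0],[0,0,-0.05,0.017,-0.06,0],[0,0,-0.07,0.024,-0.08,0],[0,0,-0.09,0.03,-0.1,0],[0,0,-0.11,0.036,-0.125,0],[-0.001,0,-0.13,0.043,-0.147,0],[-0.002,0,-0.15,0.049,-0.167,0]]'
python3 - <<'E'
from h import *
now()
st,p,d=grab('wrist');cv2.imwrite('pics/w12.png',p)
o=np.array(st['position']);R=np.array(st['tcp_rot']);P,uv=cloud('wrist',d,st);g=o+.006*R[:,2]
h=R[:2,2]/np.hypot(*R[:2,2]);n=np.array([-h[1],h[0]])
S=np.c_[(P[:,:2]-g[:2])@h,(P[:,:2]-g[:2])@n,P[:,2]-g[2]]
for a in (.05,.06,.07,.08,.09,.10,.11):
  for b in (-.025,.025):
    w=S[(abs(S[:,0]-a)<.004)&(abs(S[:,1]-b)<.008)&(S[:,2]>-.13)&(S[:,2]<-.05)]
    print(a,b,len(w),np.round(np.median(w[:,2]),4) if len(w) else 0,end=' | ')
print()
plan(([.4211,-.2828,.084],16.3,27.9))
E
```

```text
time_s: 31.2
position: [0.4722, 0.0185, 0.3741]
tcp_rot: [[0.959, 0.279, 0.048], [0.279, -0.96, 0.016], [0.05, -0.002, -0.999]]
force: [0.2, -0.6, -1.2]
opening: 0.161
grasp_force: 30.0
time_s: 31.87
position: [0.4221, -0.282, 0.3336]
tcp_rot: [[0.951, 0.281, 0.131], [0.278, -0.96, 0.04], [0.136, -0.002, -0.991]]
force: [1.0, 0.1, -1.3]
opening: 0.16
grasp_force: 30.0
time_s: 32.53
position: [0.4208, -0.2806, 0.1831]
tcp_rot: [[0.848, 0.282, 0.448], [0.249, -0.96, 0.132], [0.467, -0.0, -0.884]]
force: [-0.0, -0.8, -1.6]
opening: 0.163
grasp_force: 30.0
grasp [-0.1568 -0.2664  0.1778] lean 27.9 yaw 16.4 q [-61.9  25.6 114.3  42.7  42.5 -21. ] F [-0.  -0.8 -1.6] t 32.5333
0.05 -0.025 187 -0.0773 | 0.05 0.025 190 -0.0772 | 0.06 -0.025 188 -0.0773 | 0.06 0.025 184 -0.0772 | 0.07 -0.025 187 -0.0771 | 0.07 0.025 177 -0.0771 | 0.08 -0.025 175 -0.077 | 0.08 0.025 183 -0.077 | 0.09 -0.025 170 -0.077 | 0.09 0.025 173 -0.0768 | 0.1 -0.025 167 -0.0769 | 0.1 0.025 170 -0.0767 | 0.11 -0.025 163 -0.0769 | 0.11 0.025 168 -0.0766 | 
full [-0.0002, -0.0043, -0.0899, -0.0033, -0.0025, -0.0001]  /8 [-2e-05, -0.00054, -0.01124, -0.00041, -0.00031, -1e-05] deg 0.5
```

```bash

python3 -m handwheel '[[0,0,-0.012,0,0,0],[0,0,-0.028,0,0,0],[0,0,-0.044,0,0,0],[0,0,-0.06,0,0,0],[0,0,-0.074,0,0,0],[0,0,-0.085,0,0,0],[0,0,-0.091,0,0,0],[0,0,-0.094,0,0,0]]'
python3 -m handwheel '[[0,0,-0.0005,0,0,0],[0,0,-0.001,0,0,0],[0,0,-0.0015,0,0,0],[0,0,-0.002,0,0,0],[0,0,-0.0025,0,0,0],[0,0,-0.003,0,0,0],[0,0,-0.003,0,0,0],[0,0,-0.003,0,0,0]]'
```

```text
time_s: 33.25
position: [0.4211, -0.2802, 0.0894]
tcp_rot: [[0.849, 0.282, 0.447], [0.248, -0.96, 0.133], [0.466, -0.002, -0.885]]
force: [-0.1, -0.4, -1.1]
opening: 0.161
grasp_force: 30.0
time_s: 33.92
position: [0.4205, -0.2795, 0.0873]
tcp_rot: [[0.849, 0.281, 0.447], [0.248, -0.96, 0.132], [0.466, -0.001, -0.885]]
force: [-0.0, 0.1, -1.9]
opening: 0.158
grasp_force: 30.0
```

```bash

python3 -m handwheel '[[0,0,-0.0003,0,0,0],[0,0,-0.0006,0,0,0],[0,0,-0.0009,0,0,0],[0,0,-0.0012,0,0,0],[0,0,-0.0015,0,0,0],[0,0,-0.0018,0,0,0],[0,0,-0.002,0,0,0],[0,0,-0.002,0,0,0]]'
```

```text
time_s: 34.58
position: [0.4204, -0.2794, 0.0858]
tcp_rot: [[0.849, 0.281, 0.448], [0.248, -0.96, 0.132], [0.467, -0.001, -0.884]]
force: [-4.3, 0.4, 6.6]
opening: 0.152
grasp_force: 30.0
```

Contact. I release, wait for the fingers, then withdraw along the tool axis.

```bash

python3 -m handwheel '[[0,0,0.0005,0,0,0],[0,0,0.0005,0,0,0],[0,0,0.0005,0,0,0],[0,0,0.0005,0,0,0],[0,0,0.0005,0,0,0],[0,0,0.0005,0,0,0],[0,0,0.0005,0,0,0],[0,0,0.0005,0,0,0]]' 0.6
python3 -m handwheel '[[0,0,0,0,0,0],[0,0,0,0,0,0],[0,0,0,0,0,0],[0,0,0,0,0,0],[0,0,0,0,0,0],[0,0,0,0,0,0],[0,0,0,0,0,0],[0,0,0,0,0,0]]'
python3 -m handwheel '[[-0.005,-0.002,0.01,0,0,0],[-0.01,-0.003,0.02,0,0,0],[-0.015,-0.004,0.03,0,0,0],[-0.02,-0.006,0.04,0,0,0],[-0.027,-0.008,0.053,0,0,0],[-0.034,-0.01,0.066,0,0,0],[-0.04,-0.012,0.08,0,0,0],[-0.045,-0.013,0.095,0,0,0]]'
python3 -m handwheel '[[0,0,0.03,0,0,0],[0,0,0.06,0,0,0],[0,0,0.1,0,0,0],[0.01,0.02,0.14,0,0,0],[0.02,0.04,0.16,0,0,0],[0.02,0.04,0.16,0,0,0],[0.02,0.04,0.16,0,0,0],[0.02,0.04,0.16,0,0,0]]'
python3 - <<'E'
from h import *
np.set_printoptions(precision=4,suppress=True)
now()
st,p,d=grab('wrist');cv2.imwrite('pics/w13.png',p)
for q in ("scoop","scoop_lip"):
  for r in models.tip_of(q,'wrist')[:1]: print(q,r,at_d('wrist',r['position'],d,st))
P,uv=cloud('wrist',d,st)
s=(abs(P[:,0]-.5)<.02)&(abs(P[:,1]+.26)<.02)&(P[:,2]<.02); w=P[s]; c=np.linalg.lstsq(np.c_[w[:,:2],np.ones(len(w))],w[:,2],rcond=None)[0];print('floor',len(w),np.median(w[:,2]),c[:2])
st,p,d=grab('scene');P,uv=cloud('scene',d)
for r in models.tip_of('jar_rim','scene')[:1]:print(r,at_z('scene',r['position'],.11))
j=(np.hypot(P[:,0]-.543,P[:,1]-.279)<.075)&(P[:,2]>.106)&(P[:,2]<.114)
q=P[j][:,:2];A=np.c_[2*q,np.ones(len(q))];s=np.linalg.lstsq(A,(q**2).sum(1),rcond=None)[0];print('jar',s[:2])
E
```

```text
time_s: 35.25
position: [0.4205, -0.2795, 0.0856]
tcp_rot: [[0.849, 0.281, 0.447], [0.248, -0.96, 0.132], [0.466, -0.002, -0.885]]
force: [-0.5, 0.2, -0.1]
opening: 0.682
grasp_force: 0.0
time_s: 35.92
position: [0.4205, -0.2795, 0.0857]
tcp_rot: [[0.849, 0.281, 0.447], [0.248, -0.96, 0.132], [0.466, -0.002, -0.885]]
force: [-0.2, -0.5, -0.6]
opening: 0.803
grasp_force: 0.0
time_s: 36.58
position: [0.3749, -0.2924, 0.1811]
tcp_rot: [[0.85, 0.281, 0.446], [0.247, -0.96, 0.133], [0.466, -0.002, -0.885]]
force: [0.2, -0.3, 0.6]
opening: 0.803
grasp_force: 0.0
time_s: 37.25
position: [0.395, -0.252, 0.3399]
tcp_rot: [[0.85, 0.281, 0.446], [0.248, -0.96, 0.133], [0.465, -0.002, -0.885]]
force: [-0.7, 0.0, 0.2]
opening: 0.799
grasp_force: 0.0
grasp [-0.1859 -0.241   0.3346] lean 27.7 yaw 16.6 q [-63.3   7.2 107.9  30.9  63.3  -3.3] F [-0.7  0.   0.2] t 37.25
scoop {'position': [271.3, 204.5], 'conf': 0.97} [ 0.4985 -0.2554  0.0026]
scoop_lip {'position': [270.6, 178.3], 'conf': 0.59} [ 0.5422 -0.2422  0.0009]
floor 572 0.003029281014850252 [0.0001 0.0012]
{'position': [312.3, 159.6], 'conf': 0.84} [0.542  0.2755 0.11  ]
jar [0.5442 0.2786]
```

```bash
python3 -c "
from rig import bot
print(bot.hand_in())"
```

```text
the job is handed in; nothing more can be done
None
```

I handed the job in at about 37 s with the pebbles in the jar: three were seen there, and the fourth must be too, as the tote and scoop were empty and none lay on the bench. The scoop stands flat and released where it started, clear of the tote, and the jar is where it was; hand-in gave no pass or fail result.

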